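# Pack the pipette and spatula in the service tray and log it on the tally counter

### The job

Lay the pipette and the spatula flat in their own compartments of the blue service tray, right side up: the pipette with its nose tucked under the steel keeper bar against the sprung orange block and its plunger button down inside the tail wall, the spatula with its blade in the wide pocket. When both lie home and are let go, swing the tally counter's red-posted lever all the way to its stop and let it spring back. Leave the other things on the bench where they stand.

Things in the scene. Friction and masses are not known exactly. Their poses are not given: they have to be found in the camera images.
- tray: Blue service tray fixed to the bench, plate 245 x 175 x 6 mm (x -114.5 to 130.5, y -87.5 to 87.5); origin on the bench, x lengthwise. 'Floor' = plate's top, 6 mm above the bench. Pipette compartment on line y = 45 mm, nose end at +x; spatula compartment on line y = -50 mm, blade end at -x. Between their end features both are open at the sides for fingers.
- bed_nose (a point): where the pipette's nose tip centre must lie: tray (95, 45, 17) mm, tray's axes. Round it two grey cheeks 22 mm apart, 26 mm high above the floor, x 64 to 128, bridged by a steel keeper bar at x 74 to 94, underside 26 and top 33 mm above the floor. The nose goes under the bar from the -x side, with the pipette tilted nose down (15 to 20 degrees fits).
- bed_tail (a point): where the centre of the pipette's button end face must lie: tray (-93, 45, 17) mm, tray's axes. It lies against the inner face of a grey tail wall 38 mm wide, 10 mm thick, 26 mm high above the floor; side rails 26 mm apart and 16 mm high run from it to x = -70.
- end_block (a joint): travel (m) of the orange sprung block closing the nose channel below and behind the bar, 20 mm wide, top 22 mm above the floor. At 0 its face is at tray x = 88 mm, so the free length is 7 mm less than the pipette's; it slides to +x to a solid stop at 0.011 (face at x = 99), resisting with 3 N at first, 8 N at the stop. With the pipette home it reads about 0.007.
- bed_blade (a point): where the spatula's blade end must lie: tray (-80, -50, 9) mm, tray's axes. Blade pocket 34 mm wide, walls 10 mm high above the floor and 6 mm thick, from x = -30 to its end wall at x = -84 mm
- bed_handle (a point): where the spatula's handle end must lie: tray (90, -50, 9) mm, tray's axes. Handle channel 18 mm wide, walls 10 mm high above the floor and 6 mm thick, from x = 63 to its end wall at x = 94 mm
- pipette: White and blue pipette lying flat, 188 mm long, 130 g; origin on its underside, x towards the nose, z out of its top (blue hook, dark window). Body 100 mm long (x -60 to 40), 30 wide, 22 high: grip it across, best at x = -10. Hook x -57 to -47, 29 mm high. Stem 10 mm, blue button 18 mm in diameter, end x = -93. Nose tapers 16 to 10 mm, end x = 95. Both centred 11 mm above the underside.
- pipette_nose (a point): centre of the pipette's nose tip, at (95, 0, 11) mm in the pipette's frame
- pipette_tail (a point): centre of the button's end face, at (-93, 0, 11) mm in the pipette's frame
- spatula: Steel spatula lying flat, 170 mm long, about 90 g; origin on its underside at mid-length, x towards the blade, z up. Dark handle 110 mm (x -85 to 25), 12 mm wide, 8 mm thick, to be gripped across near its balance point at x = 2; bright blade 60 mm (x 25 to 85), 28 mm wide, 5 mm thick; both flush underneath.
- spatula_blade (a point): blade end, at (85, 0, 3) mm in the spatula's frame
- spatula_handle (a point): handle end, at (-85, 0, 3) mm in the spatula's frame
- counter: Grey tally counter fixed to the bench, box 90 (x) x 80 (y) x 55 mm high; origin under its middle. A steel lever on its top swings in a level plane.
- lever_pivot (a point): the lever's upright axis, at counter (15, 0, 59.5) mm; axes as the counter's
- lever_post (a point): top centre of the red post, 14 mm in diameter, that stands on the lever's end 65 mm from the axis; it rises 39 mm above the lever arm (arm's top 66.5 mm, post's top 105.5 mm above the bench). At rest the post lies at counter (-43.5, 28) mm, at the stop at (-43.5, -28) mm
- tally_lever (a joint): lever angle, rad: 0 at rest, grows as the post swings from the counter's +y side to its -y side (anticlockwise seen from above); solid stop at 0.9. A spring returns it; it takes about 3 N at the post at first and 7 N at the stop
- wash_bottle: bystander: clear bottle with blue cap, 72 mm in diameter, 170 mm high; origin under its centre
- buffer_jar: bystander: glass jar with white cap, 48 mm in diameter, 65 mm high; origin under its centre
- red_tube: bystander: clear tube with red cap, 30 mm in diameter, 100 mm high; origin under its centre
- petri: bystander: clear dish, 90 mm in diameter, 16 mm high; origin under its centre
- timer: bystander: white lab timer, 65 x 65 x 18 mm; origin under its centre
Not all that is in view belongs to the job. Of the things shaped like the spatula, the steel one is meant.

How it is judged:
By the outcome, as a careful person would: the job done as asked, in the order asked, and still so for the second after the job is handed in, with the robot touching nothing.
It also fails if it takes over 64 s, if anything falls off the work surface, if the arm or the gripper's body presses on something with over 40 N, if the wrist force passes 120 N, or if a joint passes its speed limit or range.

### The arm

A 6-joint arm with a two-finger parallel gripper is mounted at the origin on the work surface. World frame = base frame: x ahead of the robot, y to its left, z up, the work surface at z = 0. Lengths are in m, angles in rad, forces in N, time in s.
With the tool pointing down it reaches from about 0.325 to 0.75 m from the base axis. Payload 7.6 kg.
Tool frame: the origin (TCP) lies midway between the tips of the shut fingers; the grasp point (between the pads) lies 19 mm behind it (robot.pinch_z is the z of the grasp point in the tool frame, in m); z points along the fingers, x is the direction in which the jaws open and shut, and the axes are right-handed (so a half turn about z gives the same grasp; the last joint's range is limited). The gripper opens to 85 mm and grips with 20 to 120 N. Pads are 22 mm wide; open, the fingers measure 114 mm over their backs; the gripper's body (76 mm by 85 mm) begins 54 mm behind the grasp point. The pads swing forward as they close: fully open they stand 13 mm farther back than shut.
Start: joints at [-1.185, 0.052, 1.401, -0, 1.689, -0.07], TCP at [0.231, -0.471, 0.231] pointing down, gripper open.
Joint ranges: [-2.9, 2.9], [-0.91, 2.17], [0.12, 2.37], [-1.06, 4.2], [0.26, 2.73], [-2.93, 2.93]. Speed limits (rad/s): [2.57, 2.57, 3.01, 3.14, 3.14, 3.14].

### API

Orientations are given as [roll, pitch, yaw] about the fixed x, y, z axes, in that order (R = Rz(yaw) Ry(pitch) Rx(roll)).
In Python, from cell import robot gives the robot as it stands.
- The arm moves only by the shell command python3 -m jog 'ROWS' [OPENING] [FORCE]. ROWS is JSON, a list of rows, each a list of 6 numbers: the shift along the tool's x, y, z in m, then the turn, a rotation vector about the tool's x, y, z in rad. In form: [[tx, ty, tz, wx, wy, wz], ...]. A call has 1 to 12 rows; each row shifts and turns the commanded pose from where the row before left it, along the tool's axes as they then stand; what a row does not reach is not made up. A row lasts 1/10 s, in which the tool goes at most 50 mm and 8.59 degrees, less where a joint would pass 70% of its speed; a pose out of reach is approached as far as the arm can. A call with a gripper value outside its range is refused whole. OPENING is the closure, from 0 (fully open) to 1 (shut), set as the call begins (- or left out, the last holds). The fingers move at their own pace and stop on an object; FORCE is the grip in N (left out, the last holds). Time passes only in rows, so rows that do not move let the fingers close. It gives the time, the measured TCP pose, the force and the opening at its end, in the units of the state.
- robot.state(): the state, without advancing time (a new reading comes with each control period).
- robot.camera(name): name is "scene" or "top" or "wrist"; returns the picture (384x512x3 uint8, red, green, blue); there is no depth.
- robot.camera_info(name): a dict with "vertical_fov" (degrees; the focal length in pixels is half the picture's height over the tangent of half this angle, whatever the lens; pixels are square), "cx", "cy" (the principal point, pixels), "extrinsics" (4x4, takes a point from camera to world coordinates); the wrist camera has in their place "mount" (4x4, takes a point from camera to tool coordinates, whose origin is the TCP and whose axes are the tool frame's). Camera axes: x right, y up, looking along -z (the intrinsics and any distortion apply to the point x, -y, -z); pixel columns grow to the right and rows downward; lengths in m; the calibration is good to about 2 mm. A picture is of the moment at which its call begins: read the wrist's pose just before it. camera_info takes no time and is no camera call.
- robot.hand_in(): hands the job in, once; it reports no verdict.
The state is a dict: "time": time; "joints": joint angles; "joint_velocities": joint speeds; "joint_torque": joint torques, N m; "ee_pos": TCP position; "ee_rot": TCP orientation; "wrist_force": force on the tool from outside, world axes, zero at the start; "moment": the same for the moment, N m; "width": opening from 0.0 (shut) to 1.0 (fully open).
Only numpy, scipy, OpenCV 4.12 (cv2) and the standard library are available. Lean on these libraries where they do the work, as an engineer would, in place of code of your own. Each camera call takes 0.05 s, during which the arm holds its last target.

## Working session

There is one attempt and no reset: what is moved stays moved. The work goes in short steps, Python scripts to look and compute and a shell command to move; the robot and the scene stay as the last step left them, time stands still between calls to the robot, and variables do not carry over. Pictures are saved under pics/ and viewed, and the job is handed in when it is done.

```bash
ls; mkdir -p pics; python3 - <<'E'
from cell import robot
import cv2,json
print(robot.state())
for n in ["scene","top","wrist"]:
    im=robot.camera(n); cv2.imwrite(f"pics/{n}0.png",im[:,:,::-1]); print(n,robot.camera_info(n))
print(robot.pinch_z)
E
```

```text
pics
{'time': 0.0, 'joints': array([-1.18530829e+00,  5.28531413e-02,  1.40173081e+00,  9.49796176e-06,
        1.68860984e+00, -7.02889829e-02]), 'joint_velocities': array([-0.0001292 ,  0.00128562, -0.00092646, -0.00060293,  0.0007559 ,
       -0.00047045]), 'joint_torque': array([-1.69193845e-03, -3.81677127e+01, -3.60190272e+01, -2.18323053e-04,
        6.20030638e-03,  3.87951991e-07]), 'ee_pos': array([ 0.23099751, -0.47111104,  0.23046079]), 'ee_rot': array([-3.14147079e+00,  1.59652690e-03, -1.11501810e+00]), 'wrist_force': array([-0.66547784,  0.03795167, -0.22498757]), 'moment': array([-0.01218204,  0.02816412, -0.00542721]), 'width': 0.9997589367800741}
scene {'vertical_fov': 45.68801130490721, 'cx': 263.1712386447926, 'cy': 192.50650064197092, 'extrinsics': array([[-0.33643522, -0.76246373,  0.55268472,  1.21536473],
       [ 0.94164344, -0.26558282,  0.20681729,  0.29030686],
       [-0.01090712,  0.59001257,  0.80732039,  1.02708404],
       [ 0.        ,  0.        ,  0.        ,  1.        ]])}
top {'vertical_fov': 54.68320133928709, 'cx': 257.75569014890414, 'cy': 188.92285125781206, 'extrinsics': array([[-0.00947328,  0.99636496, -0.08465889,  0.47072082],
       [-0.99946826, -0.00679305,  0.03189128,  0.08176619],
       [ 0.03120026,  0.08491599,  0.9958995 ,  1.13394817],
       [ 0.        ,  0.        ,  0.        ,  1.        ]])}
wrist {'vertical_fov': 60.832378382663535, 'cx': 251.9436685844974, 'cy': 188.9631751222115, 'mount': array([[ 9.99999929e-01, -3.74279645e-04, -3.06770881e-05,
        -1.86468756e-05],
       [-3.67858686e-04, -9.59853730e-01, -2.80500768e-01,
        -7.01974286e-02],
       [ 7.55402102e-05,  2.80500759e-01, -9.59853800e-01,
        -1.43365662e-01],
       [ 0.00000000e+00,  0.00000000e+00,  0.00000000e+00,
         1.00000000e+00]])}
-0.0187
```

View pics/scene0.png

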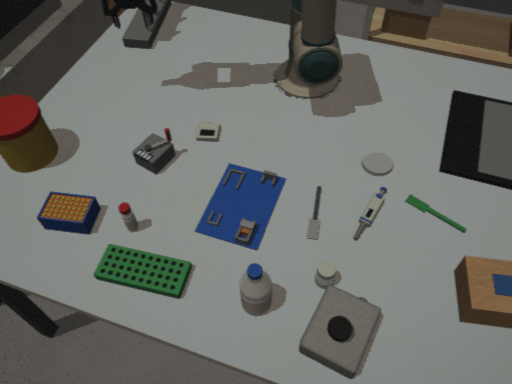

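View pics/top0.png

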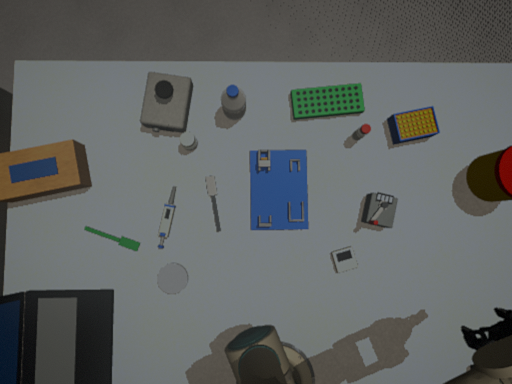

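View pics/wrist0.png

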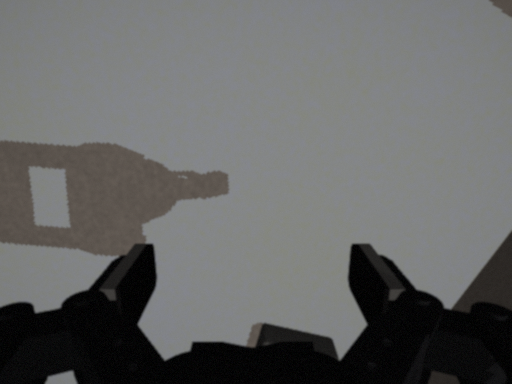

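Top view: tray around (279,190) with its nose end up-left; pipette at (167,218) with the button at (162,247); steel spatula at (214,205), blade up; counter at (380,210). I'll zoom in and get coarse positions.

```bash
cat > h.py <<'E'
import numpy as np, cv2
from scipy.spatial.transform import Rotation as R
from cell import robot
def ray(name,uv,pose=None):
    i=robot.camera_info(name); f=192/np.tan(np.radians(i["vertical_fov"])/2)
    if name=="wrist":
        T=np.eye(4);T[:3,:3]=R.from_euler('xyz',pose[1]).as_matrix();T[:3,3]=pose[0];E=T@i["mount"]
    else: E=i["extrinsics"]
    d=np.array([(uv[0]-i["cx"])/f,-(uv[1]-i["cy"])/f,-1.])
    return E[:3,3],E[:3,:3]@d
def on(name,uv,z,pose=None):
    o,d=ray(name,uv,pose); return o+d*(z-o[2])/d[2]
def proj(name,p,pose=None):
    i=robot.camera_info(name); f=192/np.tan(np.radians(i["vertical_fov"])/2)
    if name=="wrist":
        T=np.eye(4);T[:3,:3]=R.from_euler('xyz',pose[1]).as_matrix();T[:3,3]=pose[0];E=T@i["mount"]
    else: E=i["extrinsics"]
    c=np.linalg.inv(E)@np.r_[p,1]
    return np.array([i["cx"]+f*c[0]/-c[2],i["cy"]+f*c[1]/c[2]])
def snap(name,tag):
    s=robot.state(); pose=(s["ee_pos"],s["ee_rot"])
    im=robot.camera(name)[:,:,::-1].copy(); cv2.imwrite(f"pics/{tag}.png",im)
    np.save(f"pics/{tag}.npy",np.array(pose)); return im,pose
def load(tag): 
    p=np.load(f"pics/{tag}.npy"); return cv2.imread(f"pics/{tag}.png"),(p[0],p[1])
E
python3 - <<'E'
from h import *
im=cv2.imread("pics/top0.png")
c=im[60:300,60:420]; cv2.imwrite("pics/topz.png",cv2.resize(c,None,fx=2.2,fy=2.2,interpolation=cv2.INTER_CUBIC))
for n,uv,z in [("tray",(279,190),.006),("pip",(167,218),.01),("pipbtn",(162,247),.01),("pipnose",(173,188),.01),("spb",(210,178),0),("sph",(218,230),0),("cnt",(380,210),.055),("post",(376,222),.105),("petri",(172,278),0),("jar",(188,145),0.06),("timer",(345,260),0.02),("wash",(233,92),.17)]:
    print(n,on("top",uv,z).round(3))
E
```

```text
tray [ 0.563 -0.019  0.006]
pip [0.481 0.319 0.01 ]
pipbtn [0.395 0.332 0.01 ]
pipnose [0.571 0.302 0.01 ]
spb [0.602 0.191 0.   ]
sph [0.443 0.167 0.   ]
cnt [ 0.498 -0.311  0.055]
post [ 0.463 -0.28   0.105]
petri [0.302 0.304 0.   ]
jar [0.692 0.25  0.06 ]
timer [ 0.351 -0.212  0.02 ]
wash [0.812 0.114 0.17 ]
```

View pics/topz.png

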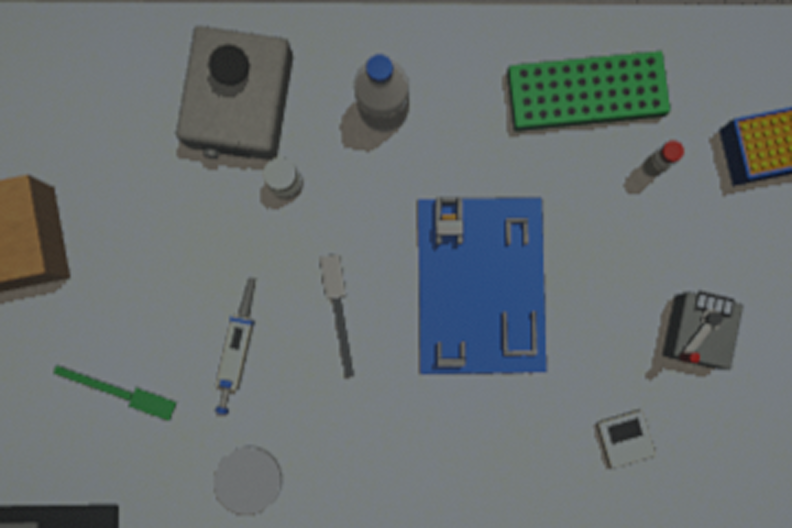

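```bash
python3 -m jog '[[0,0,-0.03,0,0,0.114],[0,0,-0.03,0,0,0.114],[0,0,-0.03,0,0,0.114],[0,0,-0.03,0,0,0.114],[-0.04,-0.027,0,0,0,0],[-0.04,-0.027,0,0,0,0],[-0.04,-0.027,0,0,0,0],[-0.04,-0.027,0,0,0,0],[-0.04,-0.027,0,0,0,0],[-0.04,-0.027,0,0,0,0],[-0.04,-0.027,0,0,0,0],[-0.04,-0.027,0,0,0,0]]' 0; python3 -m jog '[[0,0,0,0,0,0],[0,0,0,0,0,0]]'
python3 - <<'E'
from h import *
im,p=snap("wrist","w1"); print(p,robot.state()["joint_velocities"].round(3)); cv2.imwrite("pics/w1z.png",cv2.resize(im,(800,600)))
E
```

```text
time: 1.35
ee_pos: [0.4478, -0.1496, 0.3512]
ee_rot: [-3.142, -0.0, -1.571]
wrist_force: [1.0, -1.1, 0.0]
width: 1.001
time: 1.55
ee_pos: [0.4474, -0.1507, 0.3509]
ee_rot: [3.141, -0.0, -1.569]
wrist_force: [-0.4, -0.2, -0.4]
width: 0.999
(array([ 0.4474411 , -0.15067638,  0.35090852]), array([ 3.14067683e+00, -3.25518452e-06, -1.56856810e+00])) [-0.035 -0.007  0.002 -0.001 -0.001  0.001]
```

View pics/w1z.png

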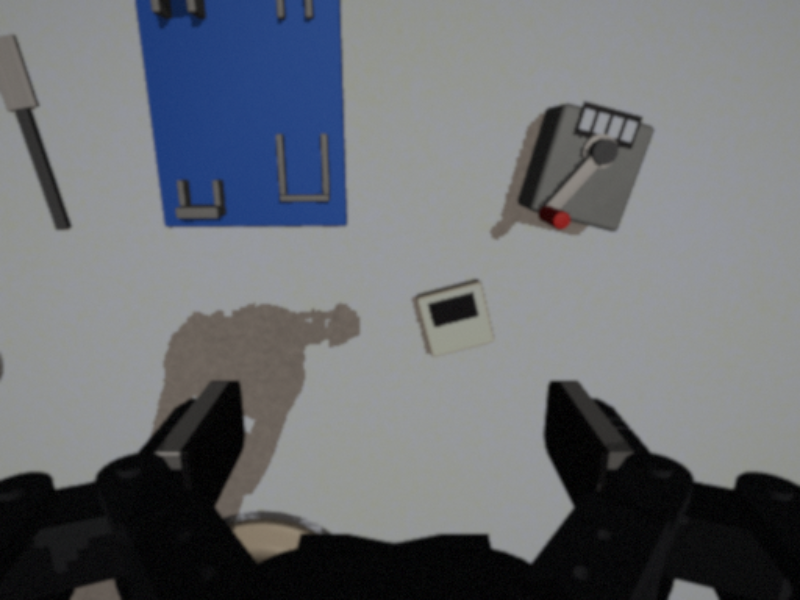

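```bash
python3 -m jog '[[-0.0375,-0.014,0,0,0,0],[-0.0375,-0.014,0,0,0,0],[-0.0375,-0.014,0,0,0,0],[-0.0375,-0.014,0,0,0,0],[-0.0375,-0.014,0,0,0,0],[-0.0375,-0.014,0,0,0,0],[-0.0375,-0.014,0,0,0,0],[-0.0375,-0.014,0,0,0,0],[0,0,0,0,0,0],[0,0,0,0,0,0],[0,0,0,0,0,0]]' 0
python3 - <<'E'
from h import *
im,p=snap("wrist","w2"); print(p); cv2.imwrite("pics/w2z.png",cv2.resize(im,(800,600)))
E
```

```text
time: 2.7
ee_pos: [0.5593, 0.1466, 0.3516]
ee_rot: [-3.141, -0.0, -1.573]
wrist_force: [-0.7, 0.5, 0.5]
width: 1.002
(array([0.5593457, 0.146646 , 0.3516008]), array([-3.14116508e+00, -3.68177257e-04, -1.57343646e+00]))
```

View pics/w2z.png

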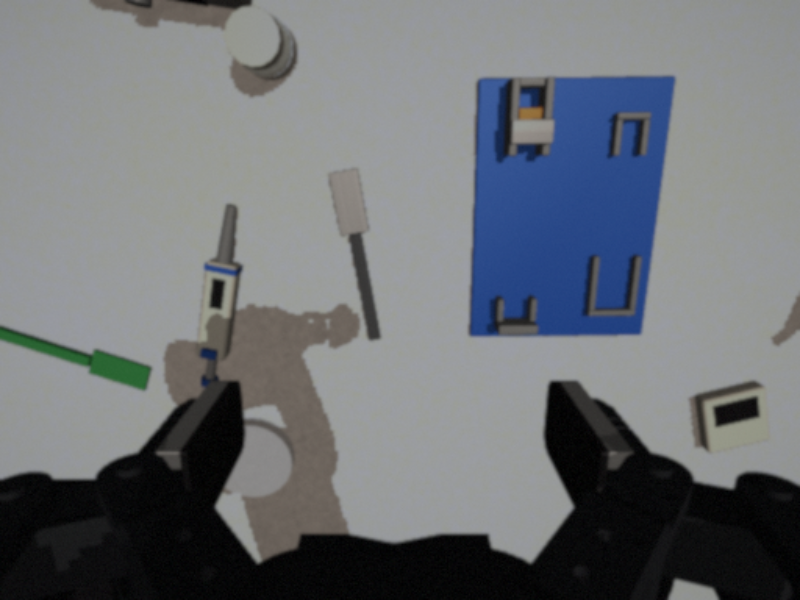

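w2 shows the tray corners at about (480,77),(674,76),(641,334),(470,335) in 800-px coordinates, the spatula (345,170)–(374,338), and the pipette nose (231,206) to button (208,380).

```bash
cat > m.py <<'E'
from h import *
def tray(im,p,name="wrist"):
    hsv=cv2.cvtColor(im,cv2.COLOR_BGR2HSV); m=cv2.inRange(hsv,(105,120,40),(125,255,255))
    m=cv2.morphologyEx(m,cv2.MORPH_CLOSE,np.ones((5,5)))
    cs,_=cv2.findContours(m,cv2.RETR_EXTERNAL,cv2.CHAIN_APPROX_NONE); c=max(cs,key=cv2.contourArea)
    q=cv2.approxPolyDP(cv2.convexHull(c),8,True)[:,0].astype(float)
    # refine: fit lines to each side from contour
    C=c[:,0].astype(float); L=[]
    for i in range(len(q)):
        a,b=q[i],q[(i+1)%len(q)]; d=(b-a)/np.linalg.norm(b-a); t=(C-a)@d; n=(C-a)@[-d[1],d[0]]
        s=C[(abs(n)<3)&(t>8)&(t<np.linalg.norm(b-a)-8)].astype(np.float32)
        v=cv2.fitLine(s,cv2.DIST_HUBER,0,.01,.01).ravel(); L.append(np.cross([v[2],v[3],1],[v[2]+v[0],v[3]+v[1],1]))
    P=[]
    for i in range(len(L)):
        x=np.cross(L[i-1],L[i]); P.append(x[:2]/x[2])
    W=np.array([on(name,u,.006,p)[:2] for u in P]); return np.array(P),W
E
python3 - <<'E'
from m import *
for tag,name in [("w2","wrist"),("top0","top")]:
    if name=="wrist": im,p=load(tag)
    else: im,p=cv2.imread("pics/top0.png"),None
    P,W=tray(im,p,name); print(P.round(1).tolist()); print(W.round(4).tolist())
    print("sides",[np.linalg.norm(W[i]-W[i-1]).round(4) for i in range(len(W))])
    c=W.mean(0); # long axis
    e=[W[i]-W[i-1] for i in range(4)]
    for v in e:
        if np.linalg.norm(v)>.21: print("yaw",np.arctan2(*(v[::-1]*np.sign(v[0]))))
        else: print("yaw s",np.arctan2(*(v[::-1]*np.sign(v[1])))-np.pi/2)
    print("center",c)
im,p=load("w2")
for a,b,n in [((185,95),(275,225),"obj"),]:
    z=cv2.resize(im[120:260,120:260],None,fx=5,fy=5,interpolation=cv2.INTER_CUBIC)[:600]; cv2.imwrite("pics/w2obj.png",z)
z=cv2.resize(im[40:230,290:450],None,fx=3.1,fy=3.1,interpolation=cv2.INTER_CUBIC); cv2.imwrite("pics/w2tray.png",z)
E
```

```text
[[430.4, 50.0], [408.8, 212.9], [301.6, 213.1], [306.7, 50.0]]
[[0.6869, -0.1016], [0.4466, -0.1032], [0.4467, 0.0673], [0.6873, 0.07]]
sides [np.float64(0.1715), np.float64(0.2403), np.float64(0.1706), np.float64(0.2406)]
yaw s -0.002253353919859924
yaw 0.007021113410366655
yaw s -0.0006768596414985506
yaw 0.011033481595799702
center [ 0.56688841 -0.01687823]
[[305.0, 148.6], [307.3, 227.5], [251.0, 229.7], [251.0, 154.0]]
[[0.6908, -0.1015], [0.4481, -0.1038], [0.4432, 0.0672], [0.6744, 0.0654]]
sides [np.float64(0.1677), np.float64(0.2427), np.float64(0.171), np.float64(0.2312)]
yaw s 0.09791567154119063
yaw 0.009191362280575596
yaw s 0.02831978853508521
yaw -0.00793251248173777
center [ 0.56412821 -0.01816136]
```

View pics/w2obj.png

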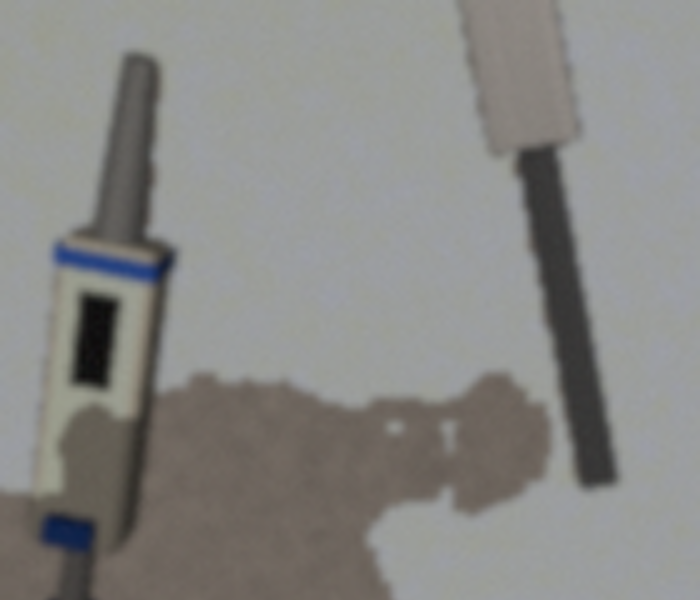

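View pics/w2tray.png

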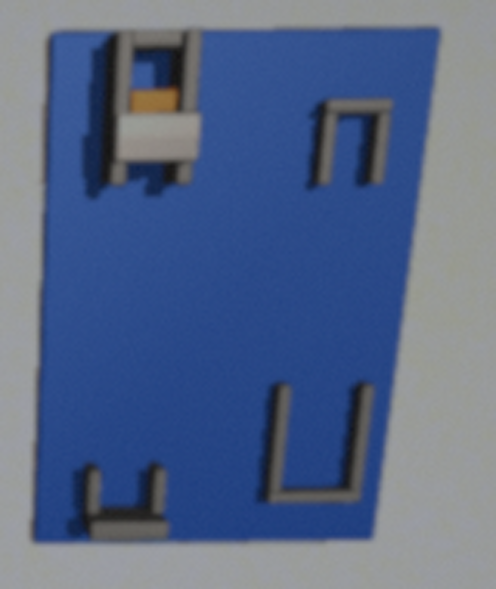

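```bash
python3 -m jog '[[0.033,-0.0015,0.02,0,0,0],[0.033,-0.0015,0.02,0,0,0],[0.033,-0.0015,0.02,0,0,0],[0.033,-0.0015,0.02,0,0,0],[0.033,-0.0015,0.02,0,0,0],[0,0,0,0,0,0],[0,0,0,0,0,0],[0,0,0,0,0,0]]' 0
python3 - <<'E'
from m import *
im,p=snap("wrist","w3"); print(p); cv2.imwrite("pics/w3z.png",cv2.resize(im,(800,600),interpolation=cv2.INTER_CUBIC))
P,W=tray(im,p); print(P.round(1).tolist()); print(W.round(4).tolist())
print("sides",[np.linalg.norm(W[i]-W[i-1]).round(4) for i in range(len(W))])
print("center",W.mean(0))
E
```

```text
time: 3.55
ee_pos: [0.5668, -0.0164, 0.2527]
ee_rot: [-3.139, -0.0, -1.571]
wrist_force: [-0.7, -0.3, -0.0]
width: 0.998
(array([ 0.56684709, -0.01638188,  0.25272663]), array([-3.13934512e+00, -3.19754747e-05, -1.57128109e+00]))
[[329.3, 45.9], [318.4, 246.0], [187.9, 246.0], [173.8, 47.9]]
[[0.6879, -0.1022], [0.446, -0.1038], [0.446, 0.067], [0.6859, 0.0694]]
sides [np.float64(0.1716), np.float64(0.2419), np.float64(0.1708), np.float64(0.24)]
center [ 0.56646779 -0.01739135]
```

View pics/w3z.png

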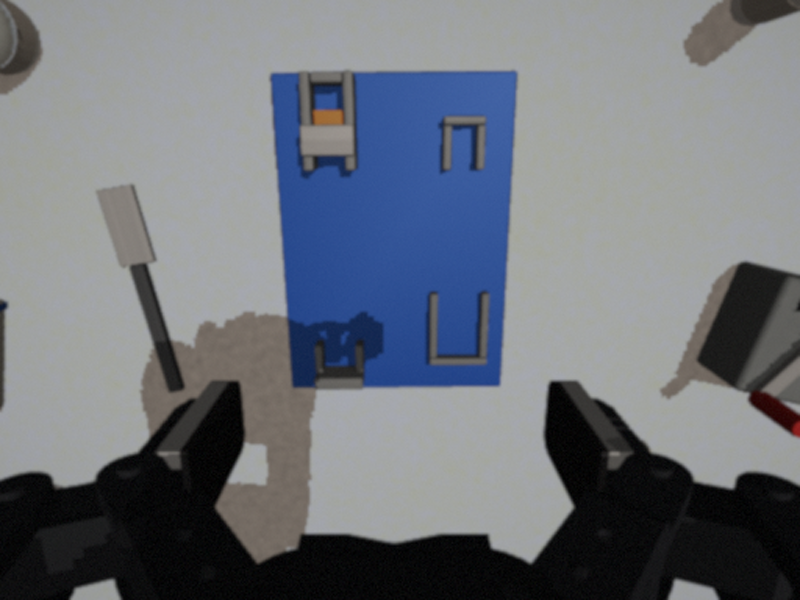

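```bash
python3 - <<'E'
from m import *
im,p=load("w3")
s=.64
for n,uv,z in [("pocket end outer corners L",(429,364),.016),("R",(488,364),.016),("handle end L",(443,117),.016),("R",(486,117),.016),("handle open L",(443,170),.016),("R",(484,170),.016),("pocket open L",(429,293),.016),("R",(489,293),.016),("cheek end L",(301,71),.032),("R",(354,71),.032),("keeper near L",(301,155),.039),("keeper near R",(354,155),.039),("tail wall near L",(316,388),.032),("R",(363,388),.032)]:
    w=on("wrist",((uv[0]+.5)*s-.5,(uv[1]+.5)*s-.5),z,p); print(n,((w[:2]-[.559,-.017])*1000).round(1))
z=cv2.resize(im[35:260,160:345],None,fx=2.6,fy=2.6,interpolation=cv2.INTER_CUBIC)
# overlay predicted
O=np.array([.559,-.017,0]);yaw=.005
def tp(x,y,zz):
    c,sn=np.cos(yaw),np.sin(yaw); return proj("wrist",O+np.array([c*x-sn*y,sn*x+c*y,zz])/1000,p)
for q in [(-114.5,-87.5,6),(-114.5,87.5,6),(130.5,-87.5,6),(130.5,87.5,6),(-84,-67,16),(-84,-33,16),(-30,-67,16),(-30,-33,16),(94,-41,16),(94,-59,16),(63,-41,16),(63,-59,16),(74,56,39),(74,34,39),(94,56,39),(94,34,39),(-93,26,32),(-93,64,32),(-103,26,32),(-103,64,32)]:
    u=tp(*q); v=((u-[160,35]+.5)*2.6-.5); cv2.circle(z,tuple(int(a) for a in v.round()),2,(0,255,255),-1)
cv2.imwrite("pics/w3o.png",z)
E
```

```text
pocket end outer corners L [-89.8 -28.1]
R [-89.8 -75.6]
handle end L [ 98.4 -34.4]
R [ 98.4 -64.6]
handle open L [ 62.1 -35.3]
R [ 62.1 -65. ]
pocket open L [-30.3 -26.9]
R [-30.3 -73.4]
cheek end L [126.2  61.3]
R [126.2  26.4]
keeper near L [72.9 62.8]
keeper near R [72.9 27.1]
tail wall near L [-103.1   61.2]
R [-103.2   24.4]
```

View pics/w3o.png

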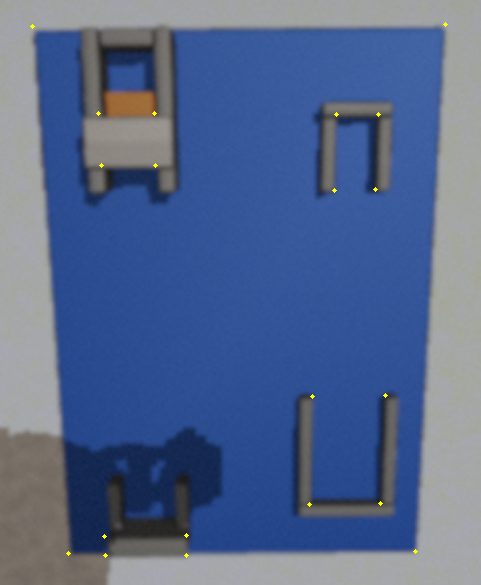

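```bash
python3 -m jog '[[-0.0375,0.009,0.006,0,0,0.02],[-0.0375,0.009,0.006,0,0,0.02],[-0.0375,0.009,0.006,0,0,0.02],[-0.0375,0.008,0.006,0,0,0.02],[-0.0375,0.007,0.006,0,0,0.02],[-0.0375,0.006,0.006,0,0,0.02],[-0.0375,0.006,0.006,0,0,0.02],[-0.0375,0.005,0.006,0,0,0.02],[-0.0375,0.005,0.006,0,0,0.02],[0,0,0,0,0,0],[0,0,0,0,0,0],[0,0,0,0,0,0]]' 0
python3 - <<'E'
from m import *
im,p=snap("wrist","w4"); print(p); cv2.imwrite("pics/w4z.png",cv2.resize(im,(800,600),interpolation=cv2.INTER_CUBIC))
E
```

```text
time: 4.8
ee_pos: [0.5301, 0.3236, 0.1982]
ee_rot: [-3.14, 0.0, -1.751]
wrist_force: [-0.1, -1.2, -0.1]
width: 0.996
(array([0.53007026, 0.32363932, 0.19815295]), array([-3.14044412e+00,  4.53310630e-04, -1.75087304e+00]))
```

View pics/w4z.png

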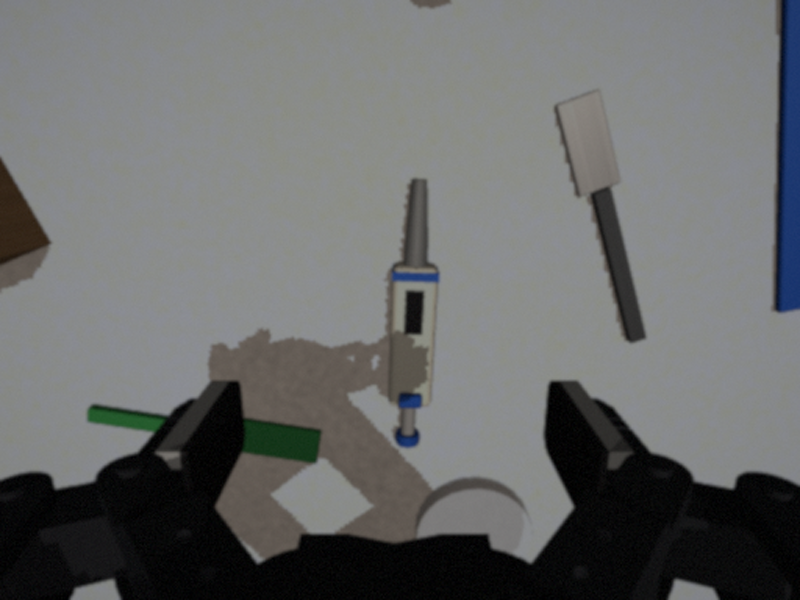

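```bash
python3 - <<'E'
from m import *
im,p=load("w4")
s=.64
f=lambda uv,z: on("wrist",((uv[0]+.5)*s-.5,(uv[1]+.5)*s-.5),z,p)
n=f((419,180),.013);b=f((406.5,446),.011)
d=(n-b)[:2]; print("nose",n,"btn",b,"len",np.linalg.norm(d),"yaw",np.arctan2(d[1],d[0]))
fm=(f((394,267),.022)+f((438,267),.022))/2; rm=(f((389,404),.022)+f((431,405),.022))/2
d=(fm-rm)[:2];print("body f",fm,"r",rm,np.linalg.norm(d),np.arctan2(d[1],d[0]), "width",np.linalg.norm(f((394,267),.022)-f((438,267),.022)))
u=d/np.linalg.norm(d); print("origin est", rm[:2]+u*.06, fm[:2]-u*.04,(n[:2]-u*.095),b[:2]+u*.093)
bl=f((577.5,97.5),.005);ha=f((635,340),.004);d=(bl-ha)[:2];u=d/np.linalg.norm(d)
print("spat",bl,ha,np.linalg.norm(d),np.arctan2(d[1],d[0]),"orig",(bl+ha)/2)
E
```

```text
nose [0.5765605  0.29864594 0.013     ] btn [0.38912299 0.33929588 0.011     ] len 0.19179478563128982 yaw -0.2135647115609392
body f [0.52377305 0.3098634  0.022     ] r [0.42801679 0.33028993 0.022     ] 0.09791069997431899 -0.2101678552341169 width 0.02820113149287933
origin est [0.48669654 0.31777248] [0.48465322 0.31820836] [0.48365089 0.31846522] [0.48007661 0.31989384]
spat [0.60756649 0.19403427 0.005     ] [0.43987289 0.16658495 0.004     ] 0.16992530564921204 0.1622484613557152 orig [0.52371969 0.18030961 0.0045    ]
```

```bash
python3 -m jog '[[0.0025,0.009,0.026,0,0,0.005],[0.0025,0.009,0.026,0,0,0.005],[0.0025,0.009,0.026,0,0,0.005],[0.0025,0.009,0.026,0,0,0.005],[0.0025,0.009,0.026,0,0,0.005],[0.0025,0.009,0.026,0,0,0.005],[0,0,0,0,0,0],[0,0,0,0,0,0],[0,0,0,0,0,0]]' 0
python3 - <<'E'
from m import *
im,p=snap("wrist","w5"); print(p); cv2.imwrite("pics/w5z.png",cv2.resize(im,(800,600),interpolation=cv2.INTER_CUBIC))
E
```

```text
time: 5.75
ee_pos: [0.4757, 0.3198, 0.0437]
ee_rot: [-3.139, 0.003, -1.782]
wrist_force: [0.7, -0.8, -0.3]
width: 1.001
(array([0.47574651, 0.31980496, 0.04369265]), array([-3.13857974e+00,  2.52051369e-03, -1.78165776e+00]))
```

View pics/w5z.png

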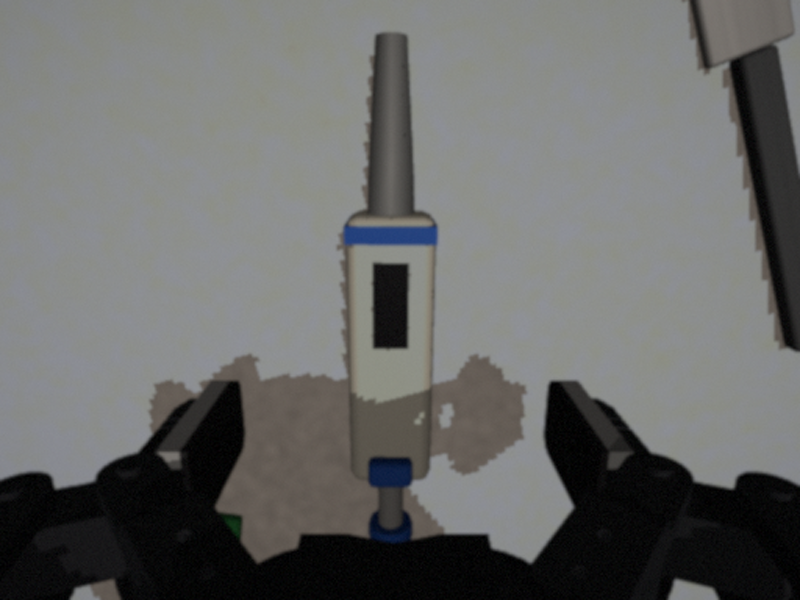

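The pipette sits centred between the jaws (axis about u=391) and aligned; body front edge v≈213, nose tip v≈34.

```bash
python3 - <<'E'
from m import *
im,p=load("w5");s=.64
f=lambda uv,z: on("wrist",((uv[0]+.5)*s-.5,(uv[1]+.5)*s-.5),z,p)
yaw=p[1][2]; tx=np.array([np.cos(yaw),np.sin(yaw)]);ty=np.array([np.sin(yaw),-np.cos(yaw)])
for n,uv,z,lx in [("nose",(391,34),.015,95),("front",(391,213),.021,40),("hookfront",(390,459),.029,-47),("hookrear",(390,487),.026,-57)]:
    w=f(uv,z)[:2]-p[0][:2]; print(n,"tool x %.1f  fwd %.1f  -> TCP at local x %.1f"%(w@tx*1000,-w@ty*1000,lx+w@ty*1000))
E
```

```text
nose tool x -0.3  fwd 103.4  -> TCP at local x -8.4
front tool x -0.3  fwd 49.7  -> TCP at local x -9.7
hookfront tool x -0.7  fwd -36.2  -> TCP at local x -10.8
hookrear tool x -0.8  fwd -50.0  -> TCP at local x -7.0
```

```bash
python3 -m jog '[[0,0,0.011,0,0,0],[0,0,0.011,0,0,0],[0,0,0.011,0,0,0],[0,0,0.009,0,0,0],[0,0,0,0,0,0],[0,0,0,0,0,0]]' 0; python3 -m jog '[[0,0,0,0,0,0],[0,0,0,0,0,0],[0,0,0,0,0,0],[0,0,0,0,0,0],[0,0,0,0,0,0],[0,0,0,0,0,0],[0,0,0,0,0,0],[0,0,0,0,0,0]]' 1 70; python3 -m jog '[[0,0,-0.01,0,0,0],[0,0,-0.01,0,0,0],[0,0,-0.02,0,0,0],[0,0,-0.02,0,0,0],[0,0,-0.02,0,0,0],[0,0,-0.02,0,0,0],[0,0,0,0,0,0],[0,0,0,0,0,0],[0,0,0,0,0,0]]'
python3 - <<'E'
from m import *
im,p=snap("wrist","w6"); print(p); cv2.imwrite("pics/w6z.png",cv2.resize(im,(800,600),interpolation=cv2.INTER_CUBIC))
E
```

```text
time: 6.4
ee_pos: [0.474, 0.3195, -0.001]
ee_rot: [3.141, -0.0, -1.781]
wrist_force: [0.3, 1.2, 0.8]
width: 1.0
time: 7.2
ee_pos: [0.4745, 0.3197, -0.0001]
ee_rot: [-3.141, 0.001, -1.781]
wrist_force: [-0.7, 0.5, 5.9]
width: 0.333
time: 8.1
ee_pos: [0.4734, 0.319, 0.0977]
ee_rot: [3.14, -0.002, -1.781]
wrist_force: [0.2, -0.6, -1.8]
width: 0.334
(array([0.47338481, 0.31904512, 0.09770696]), array([ 3.13972961e+00, -1.81954068e-03, -1.78108155e+00]))
```

View pics/w6z.png

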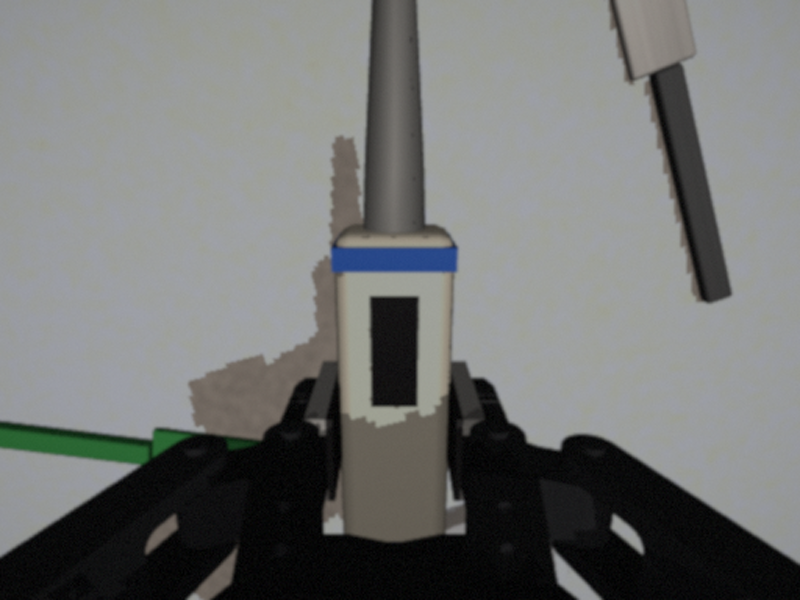

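```bash
python3 -m jog '[[0.036,-0.009,-0.001,0,0,-0.027],[0.036,-0.009,-0.001,0,0,-0.027],[0.036,-0.009,-0.001,0,0,-0.027],[0.036,-0.009,-0.001,0,0,-0.027],[0.036,-0.009,-0.001,0,0,-0.027],[0.036,-0.009,-0.001,0,0,-0.027],[0.036,-0.009,-0.001,0,0,-0.028],[0.036,-0.009,-0.001,0,0,-0.028],[0,0,0,0,0,0],[0,0,0,0,0,0],[0,0,0,0,0,0]]'
python3 - <<'E'
from m import *
im,p=load("w6");s=.64
f=lambda uv,z: on("wrist",((uv[0]+.5)*s-.5,(uv[1]+.5)*s-.5),z,p)
yaw=p[1][2]; tx=np.array([np.cos(yaw),np.sin(yaw)]);ty=np.array([np.sin(yaw),-np.cos(yaw)])
for n,uv,z,lx in [("front",(395,230),p[0][2]+.020,40),("winfront",(395,296),p[0][2]+.022,0)]:
    w=f(uv,z)[:2]-p[0][:2]; print(n,"tool x %.1f  fwd %.1f  -> TCP at local x %.1f"%(w@tx*1000,-w@ty*1000,lx+w@ty*1000))
im,p=snap("wrist","w7"); print(p); cv2.imwrite("pics/w7z.png",cv2.resize(im,(800,600),interpolation=cv2.INTER_CUBIC))
E
```

```text
time: 9.25
ee_pos: [0.5119, 0.0265, 0.1066]
ee_rot: [3.14, 0.0, -1.562]
wrist_force: [1.3, -0.4, -1.4]
width: 0.337
front tool x 0.7  fwd 50.8  -> TCP at local x -10.8
winfront tool x 0.7  fwd 34.8  -> TCP at local x -34.8
(array([0.51186067, 0.02646656, 0.10660954]), array([ 3.14031320e+00,  2.86564936e-04, -1.56248543e+00]))
```

View pics/w7z.png

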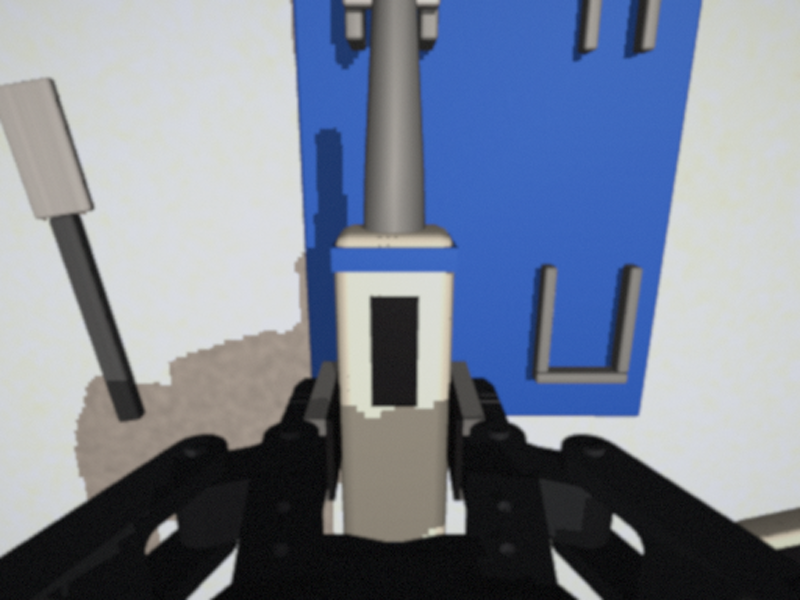

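```bash
python3 -m jog '[[0,0,0,-0.099,0,0],[0,0,0,-0.099,0,0],[0,0,0,-0.099,0,0],[0,-0.004,0.0115,0,0,0],[0,-0.004,0.0115,0,0,0],[0,-0.004,0.0115,0,0,0],[0,0,0,0,0,0],[0,0,0,0,0,0],[0,0,0,0,0,0]]'
python3 - <<'E'
from m import *
im,p=snap("wrist","w8"); print(p); cv2.imwrite("pics/w8z.png",cv2.resize(im,(800,600),interpolation=cv2.INTER_CUBIC))
im,p=snap("scene","s8"); cv2.imwrite("pics/s8z.png",cv2.resize(im[130:280,160:360],(800,600),interpolation=cv2.INTER_CUBIC))
E
```

```text
time: 10.2
ee_pos: [0.5139, 0.0257, 0.0716]
ee_rot: [2.846, -0.0, -1.563]
wrist_force: [0.8, -0.3, -1.8]
width: 0.34
(array([0.51391712, 0.0256719 , 0.07156795]), array([ 2.84631954e+00, -1.35044918e-04, -1.56303183e+00]))
```

View pics/w8z.png

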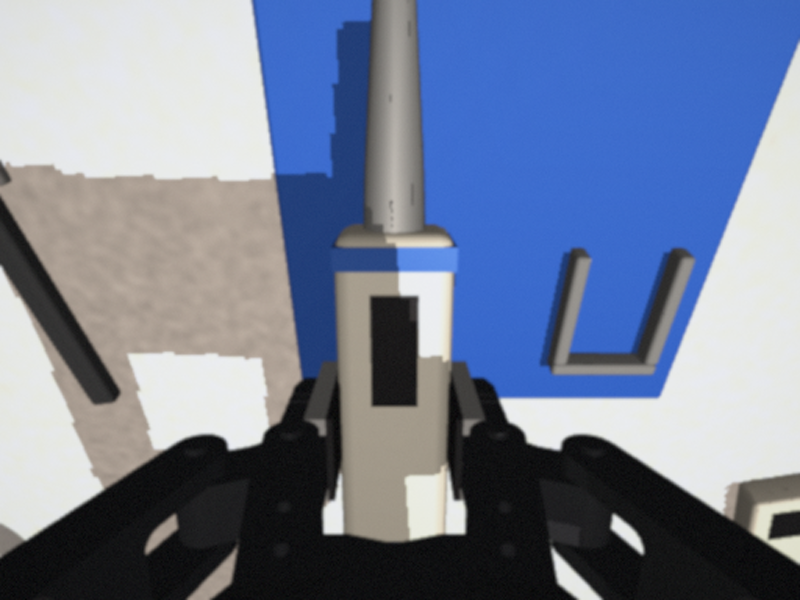

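View pics/s8z.png

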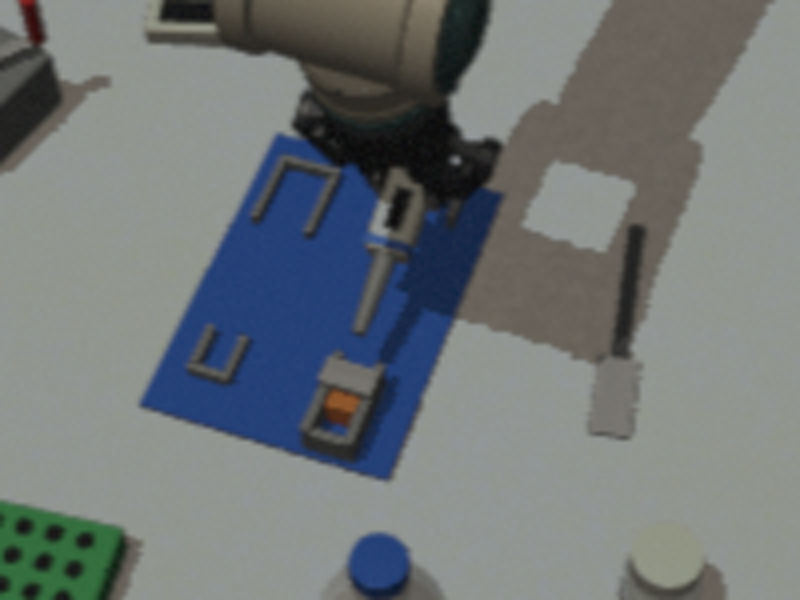

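```bash
python3 -m jog '[[-0.0004,-0.003,0.0089,0,0,0],[-0.0004,-0.003,0.0089,0,0,0],[-0.0004,-0.003,0.0089,0,0,0],[-0.0003,-0.003,0.0089,0,0,0],[0,0,0,0,0,0],[0,0,0,0,0,0],[0,0,0,0,0,0]]'
python3 - <<'E'
from m import *
print(robot.state()["ee_pos"])
im,p=snap("scene","s9"); cv2.imwrite("pics/s9z.png",cv2.resize(im[130:280,160:360],(800,600),interpolation=cv2.INTER_CUBIC))
E
```

```text
time: 11.0
ee_pos: [0.5149, 0.0272, 0.0336]
ee_rot: [2.845, -0.0, -1.563]
wrist_force: [-0.2, 0.2, -0.8]
width: 0.335
[0.51494099 0.02717792 0.03355348]
```

View pics/s9z.png

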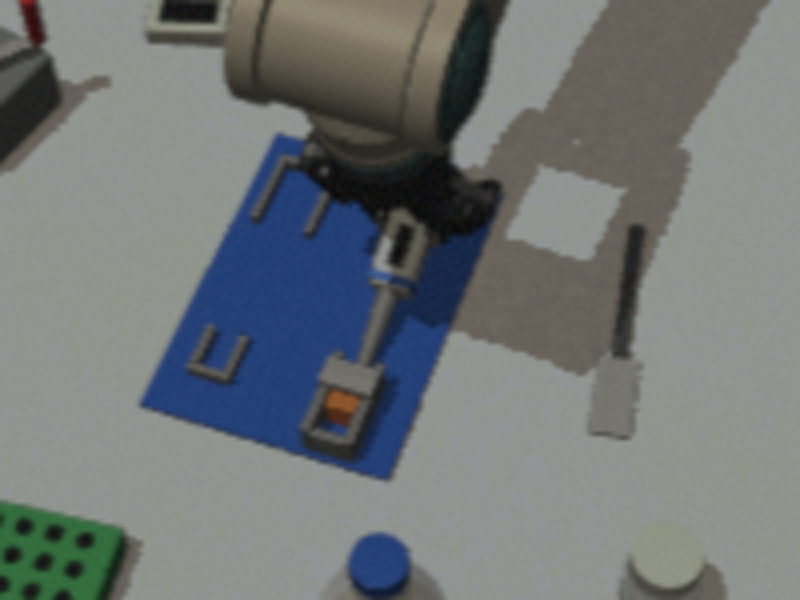

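```bash
python3 -m jog '[[0,-0.0038,-0.0012,0,0,0],[0,-0.0038,-0.0012,0,0,0],[0,-0.0038,-0.0012,0,0,0],[0,-0.0038,-0.0012,0,0,0],[0,-0.0038,-0.0012,0,0,0],[0,0,0,0,0,0],[0,0,0,0,0,0]]';python3 -m jog '[[0,-0.0038,-0.0012,0,0,0],[0,0,0,0,0,0]]';python3 -m jog '[[0,-0.0038,-0.0012,0,0,0],[0,0,0,0,0,0]]';python3 -m jog '[[0,-0.0038,-0.0012,0,0,0],[0,0,0,0,0,0]]'
```

```text
time: 11.75
ee_pos: [0.5347, 0.0274, 0.0333]
ee_rot: [2.844, -0.0, -1.563]
wrist_force: [-0.2, -0.3, -1.2]
width: 0.332
time: 11.95
ee_pos: [0.539, 0.0274, 0.0335]
ee_rot: [2.845, -0.0, -1.563]
wrist_force: [0.1, 0.1, -1.3]
width: 0.336
time: 12.15
ee_pos: [0.5424, 0.0274, 0.0334]
ee_rot: [2.843, -0.0, -1.563]
wrist_force: [-4.1, -0.2, -0.9]
width: 0.335
time: 12.35
ee_pos: [0.5464, 0.0275, 0.0334]
ee_rot: [2.843, -0.0, -1.563]
wrist_force: [-5.0, 0.2, -0.6]
width: 0.335
```

```bash
python3 -m jog '[[0,-0.0025,-0.0008,0,0,0],[0,-0.0025,-0.0008,0,0,0],[0,0,0,0,0,0]]'; python3 -m jog '[[0,-0.0007,0.0039,0.0436,0,0],[0,-0.0007,0.0039,0.0436,0,0],[0,0,0,0,0,0],[0,0,0,0,0,0]]'
python3 - <<'E'
from m import *
im,p=snap("scene","s10"); cv2.imwrite("pics/s10z.png",cv2.resize(im[130:280,160:360],(800,600),interpolation=cv2.INTER_CUBIC))
E
```

```text
time: 12.65
ee_pos: [0.5512, 0.0275, 0.0334]
ee_rot: [2.842, -0.0, -1.563]
wrist_force: [-7.3, -0.6, 1.1]
width: 0.334
time: 13.05
ee_pos: [0.5494, 0.0275, 0.0249]
ee_rot: [2.928, -0.0, -1.563]
wrist_force: [-7.7, 0.0, -2.3]
width: 0.335
```

View pics/s10z.png

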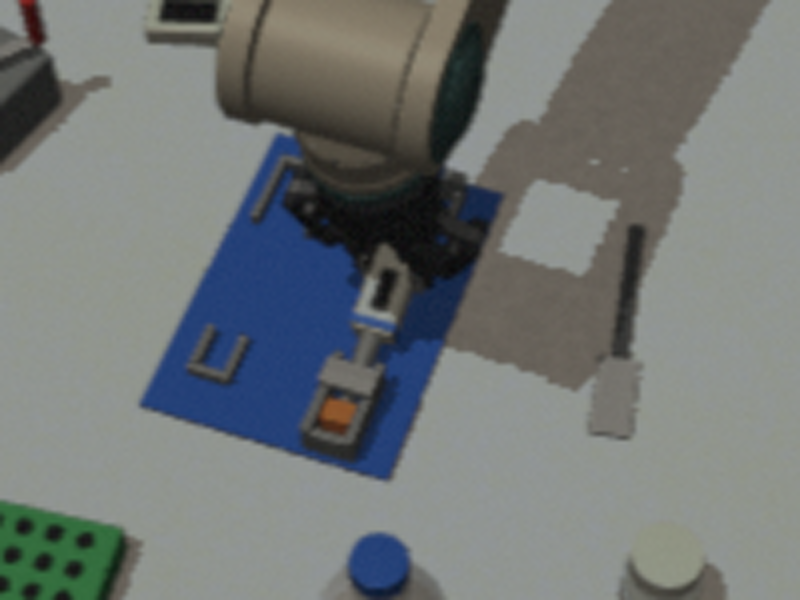

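```bash
python3 -m jog '[[0,-0.0004,0.0031,0.035,0,0],[0,-0.0004,0.0031,0.035,0,0],[0,0,0,0,0,0]]'; python3 -m jog '[[0,-0.0005,0.0031,0.035,0,0],[0,-0.0005,0.0031,0.035,0,0],[0,0,0,0,0,0],[0,0,0,0,0,0]]'
```

```text
time: 13.4
ee_pos: [0.5482, 0.0275, 0.0177]
ee_rot: [2.997, -0.0, -1.563]
wrist_force: [-7.4, -0.9, -2.7]
width: 0.337
time: 13.8
ee_pos: [0.5483, 0.0275, 0.0113]
ee_rot: [3.065, -0.0, -1.563]
wrist_force: [-6.7, -0.6, -5.3]
width: 0.333
```

```bash
python3 - <<'E'
from m import *
s=robot.state(); print(s["wrist_force"],s["moment"])
im,p=snap("scene","s11"); cv2.imwrite("pics/s11z.png",cv2.resize(im[140:260,190:350],(800,600),interpolation=cv2.INTER_CUBIC))
im,p=snap("wrist","w11"); cv2.imwrite("pics/w11z.png",cv2.resize(im,(800,600),interpolation=cv2.INTER_CUBIC))
E
```

```text
[-6.71500805 -0.55778001 -5.26448313] [-0.05290449  1.41847846 -0.04629077]
```

View pics/s11z.png

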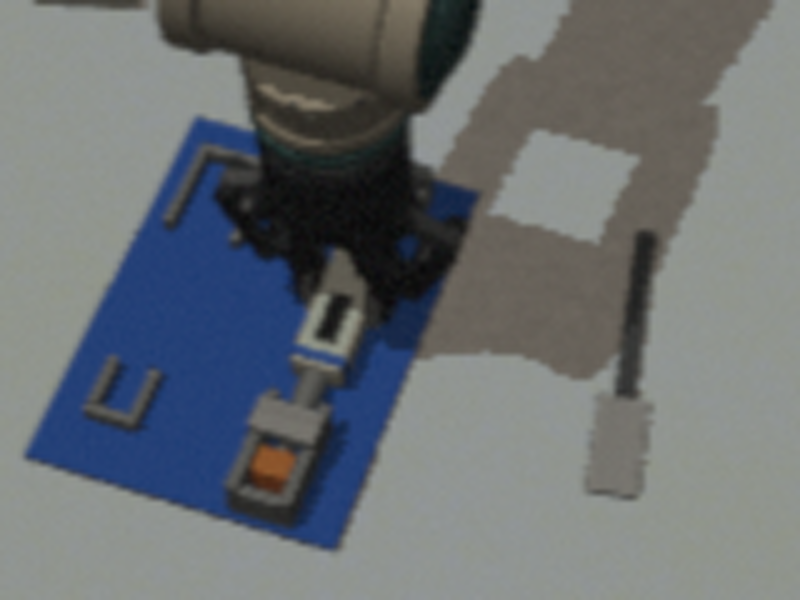

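View pics/w11z.png

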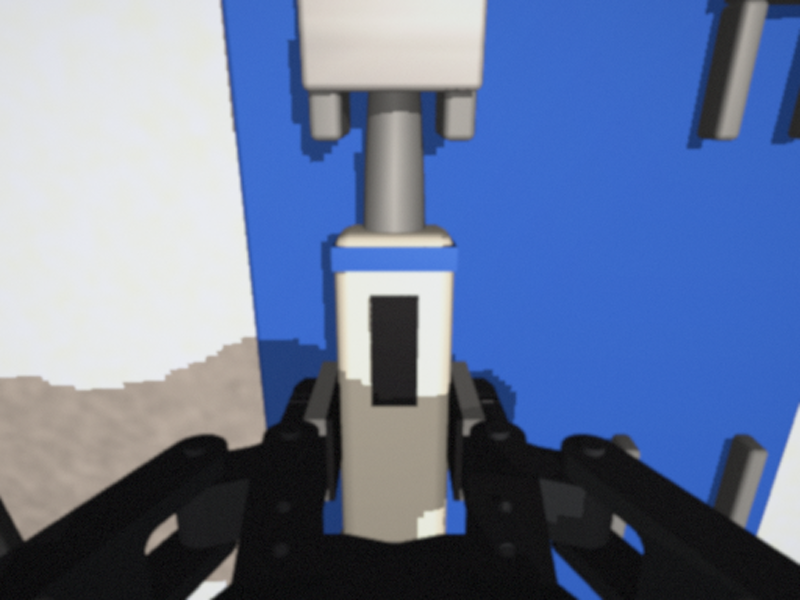

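```bash
python3 -m jog '[[0,-0.0011,0.0019,0.038,0,0],[0,-0.0011,0.0019,0.038,0,0],[0,0,0,0,0,0],[0,0,0,0,0,0]]'
```

```text
time: 14.3
ee_pos: [0.55, 0.0275, 0.0071]
ee_rot: [3.14, -0.0, -1.563]
wrist_force: [-7.1, -0.3, -5.9]
width: 0.338
```

```bash
python3 -m jog '[[0,0.0005,0.0008,0,0,0],[0,0,0,0,0,0]]'; python3 -m jog '[[0,0.0007,0.0005,0,0,0],[0,0,0,0,0,0]]'
```

```text
time: 14.5
ee_pos: [0.55, 0.0275, 0.0066]
ee_rot: [3.141, -0.0, -1.563]
wrist_force: [-7.7, -0.5, -4.0]
width: 0.333
time: 14.7
ee_pos: [0.5496, 0.0275, 0.0064]
ee_rot: [-3.141, -0.0, -1.563]
wrist_force: [-6.9, -0.5, -3.8]
width: 0.335
```

```bash
python3 -m jog '[[0,0,0,0,0,0],[0,0,0,0,0,0],[0,0,0,0,0,0],[0,0,0,0,0,0]]' 0.45; python3 -m jog '[[0,0,-0.005,0,0,0],[0,0,-0.02,0,0,0],[0,0,-0.03,0,0,0],[0,0,-0.03,0,0,0],[0,0,-0.03,0,0,0],[0,0,0,0,0,0],[0,0,0,0,0,0]]' 0
python3 - <<'E'
from m import *
im,p=snap("wrist","w12"); print(p);cv2.imwrite("pics/w12z.png",cv2.resize(im,(800,600),interpolation=cv2.INTER_CUBIC))
E
```

```text
time: 15.1
ee_pos: [0.5524, 0.0275, 0.0085]
ee_rot: [-3.134, -0.0, -1.563]
wrist_force: [-0.1, -0.8, -0.1]
width: 0.548
time: 15.8
ee_pos: [0.5514, 0.0275, 0.1238]
ee_rot: [-3.133, -0.0, -1.563]
wrist_force: [0.1, 0.5, -0.5]
width: 1.001
(array([0.55139468, 0.02750675, 0.12379186]), array([-3.13348327e+00, -1.17082943e-04, -1.56296873e+00]))
```

View pics/w12z.png

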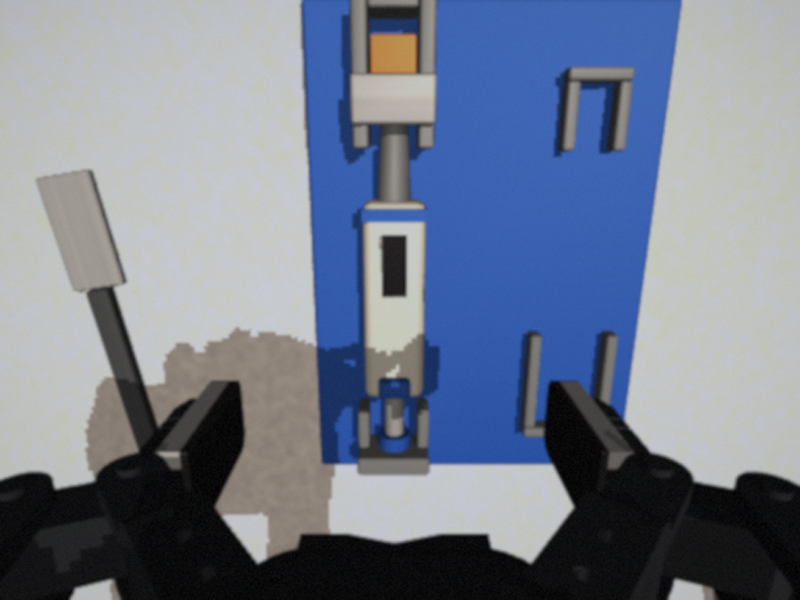

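The pipette lies under the bar, with the button between the rails at (394,440) against the tail wall. Next is the spatula.

```bash
python3 -m jog '[[-0.0258,0.0021,0,-0.004,0,-0.0257],[-0.0258,0.0021,0,-0.004,0,-0.0257],[-0.0258,0.0021,0,0,0,-0.0257],[-0.0258,0.0021,0,0,0,-0.0257],[-0.0258,0.0021,0.025,0,0,-0.0257],[-0.0258,0.0021,0.025,0,0,-0.0257],[0,0,0.02,0,0,0],[0,0,0,0,0,0],[0,0,0,0,0,0],[0,0,0,0,0,0]]' 0
python3 - <<'E'
from m import *
im,p=snap("wrist","w13"); print(p);cv2.imwrite("pics/w13z.png",cv2.resize(im,(800,600),interpolation=cv2.INTER_CUBIC))
E
```

```text
time: 16.85
ee_pos: [0.5279, 0.1805, 0.054]
ee_rot: [3.141, 0.0, -1.41]
wrist_force: [0.0, 0.3, 0.4]
width: 1.002
(array([0.52794771, 0.18046248, 0.0540285 ]), array([ 3.14136708e+00,  9.38780666e-05, -1.40964552e+00]))
```

View pics/w13z.png

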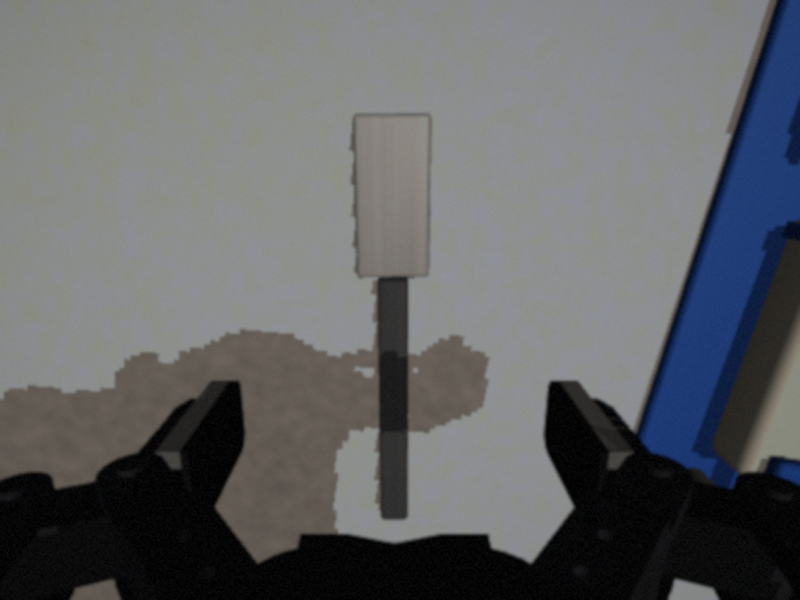

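```bash
python3 - <<'E'
from m import *
im,p=load("w13");s=.64
f=lambda uv,z: on("wrist",((uv[0]+.5)*s-.5,(uv[1]+.5)*s-.5),z,p)
yaw=p[1][2]; tx=np.array([np.cos(yaw),np.sin(yaw)]);ty=np.array([np.sin(yaw),-np.cos(yaw)])
for n,uv,z,lx in [("blade",(393,114),.005,85),("junction",(393,277),.006,25),("hend",(395,518),.004,-85)]:
    w=f(uv,z)[:2]-p[0][:2]; print(n,"tool x %.1f  fwd %.1f  -> TCP at local x %.1f"%(w@tx*1000,-w@ty*1000,lx+w@ty*1000))
E
```

```text
blade tool x -0.1  fwd 81.2  -> TCP at local x 3.8
junction tool x -0.1  fwd 21.8  -> TCP at local x 3.2
hend tool x 0.8  fwd -91.0  -> TCP at local x 6.0
```

```bash
python3 -m jog '[[0,0.002,0.013,0,0,0],[0,0,0.013,0,0,0],[0,0,0.013,0,0,0],[0,0,0.012,0,0,0],[0,0,0,0,0,0],[0,0,0,0,0,0]]' 0; python3 -m jog '[[0,0,0,0,0,0],[0,0,0,0,0,0],[0,0,0,0,0,0],[0,0,0,0,0,0],[0,0,0,0,0,0],[0,0,0,0,0,0],[0,0,0,0,0,0],[0,0,0,0,0,0],[0,0,0,0,0,0],[0,0,0,0,0,0]]' 1 70; python3 -m jog '[[0,0,-0.01,0,0,0],[0,0,-0.02,0,0,0],[0,0,-0.03,0,0,0],[0,0,-0.03,0,0,0],[0,0,0,0,0,0],[0,0,0,0,0,0]]'
python3 - <<'E'
from m import *
im,p=snap("wrist","w14"); print(p);cv2.imwrite("pics/w14z.png",cv2.resize(im,(800,600),interpolation=cv2.INTER_CUBIC))
E
```

```text
time: 17.5
ee_pos: [0.525, 0.1804, 0.0015]
ee_rot: [3.139, -0.0, -1.409]
wrist_force: [0.2, -0.2, 0.5]
width: 0.999
time: 18.5
ee_pos: [0.5254, 0.1806, 0.0024]
ee_rot: [3.14, 0.0, -1.409]
wrist_force: [-1.6, -0.7, 5.6]
width: 0.102
time: 19.1
ee_pos: [0.5255, 0.1805, 0.0924]
ee_rot: [3.141, 0.0, -1.409]
wrist_force: [0.1, -0.7, -1.6]
width: 0.106
(array([0.52546102, 0.18052472, 0.09240124]), array([ 3.14084890e+00,  2.22873824e-05, -1.40877154e+00]))
```

View pics/w14z.png

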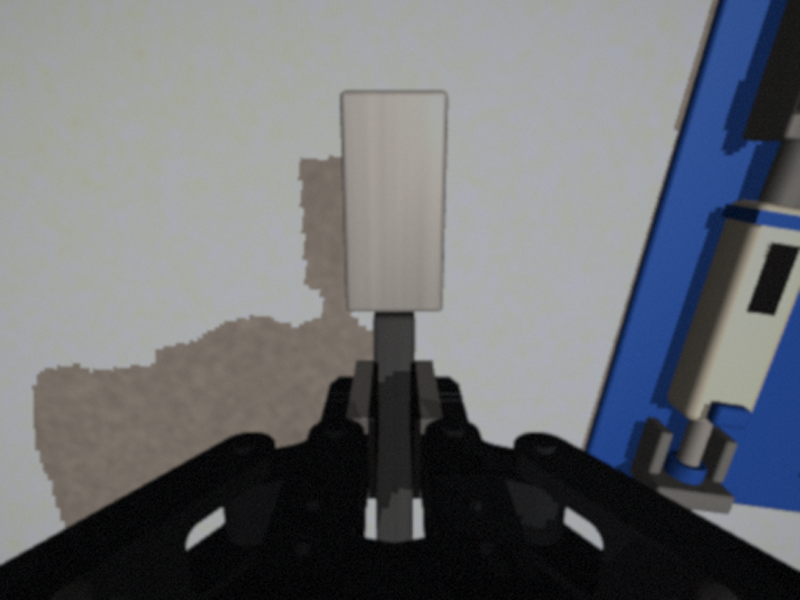

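```bash
python3 -m jog '[[0.008,0,-0.005,0,0,-0.142],[0.008,0,-0.005,0,0,-0.142],[0.008,0,-0.005,0,0,-0.142],[0.008,0,-0.005,0,0,-0.142],[0,0,0,0,0,-0.142],[0,0,0,0,0,-0.142],[0,0,0,0,0,-0.142],[0,0,0,0,0,-0.142],[0,0,0,0,0,-0.142],[0,0,0,0,0,-0.142],[0,0,0,0,0,-0.142],[0,0,0,0,0,-0.142]]'
python3 - <<'E'
from m import *
im,p=load("w14");s=.64
f=lambda uv,z: on("wrist",((uv[0]+.5)*s-.5,(uv[1]+.5)*s-.5),z,p)
yaw=p[1][2]; tx=np.array([np.cos(yaw),np.sin(yaw)]);ty=np.array([np.sin(yaw),-np.cos(yaw)]);z0=p[0][2]-.0024
for n,uv,z,lx in [("bladeL",(342,91),.005,85),("bladeR",(447,91),.005,85),("junctionL",(347,311),.005,25),("jR",(442,311),.005,25)]:
    w=f(uv,z0+z)[:2]-p[0][:2]; print(n,"tool x %.1f  fwd %.1f  -> TCP at local x %.1f"%(w@tx*1000,-w@ty*1000,lx+w@ty*1000))
E
```

```text
time: 20.35
ee_pos: [0.5359, 0.1509, 0.1099]
ee_rot: [-3.141, 0.005, 0.301]
wrist_force: [0.1, -0.2, -0.6]
width: 0.108
bladeL tool x -14.5  fwd 84.8  -> TCP at local x 0.2
bladeR tool x 12.5  fwd 84.8  -> TCP at local x 0.2
junctionL tool x -14.7  fwd 25.4  -> TCP at local x -0.4
jR tool x 12.8  fwd 25.4  -> TCP at local x -0.4
```

```bash
python3 -m jog '[[0,0,0,0,0,-0.142],[0,0,0,0,0,-0.142],[0,0,0,0,0,-0.142],[0,0,0,0,0,-0.142],[0,0,0,0,0,-0.142],[0,0,0,0,0,-0.142],[0,0,0,0,0,-0.142],[0,0,0,0,0,-0.142],[0,0,0,0,0,-0.142]]'; python3 -m jog '[[-0.0365,0.005,0,0,0,0],[-0.0365,0.005,0,0,0,0],[-0.0365,0.005,0,0,0,0],[-0.0365,0.005,0,0,0,0],[-0.0365,0.005,0,0,0,0],[-0.0365,0.005,0,0,0,0],[0,0,0,0,0,0],[0,0,0,0,0,0],[0,0,0,0,0,0]]' 
python3 - <<'E'
from m import *
im,p=snap("wrist","w15"); print(p);cv2.imwrite("pics/w15z.png",cv2.resize(im,(800,600),interpolation=cv2.INTER_CUBIC))
E
```

```text
time: 21.25
ee_pos: [0.5359, 0.1509, 0.1099]
ee_rot: [-3.136, 0.001, 1.579]
wrist_force: [0.1, 0.5, -0.8]
width: 0.105
time: 22.15
ee_pos: [0.5669, -0.0669, 0.1109]
ee_rot: [-3.138, -0.0, 1.574]
wrist_force: [0.2, 0.2, 0.5]
width: 0.107
(array([ 0.56689044, -0.06692197,  0.11086448]), array([-3.13785671e+00, -3.80728467e-04,  1.57388811e+00]))
```

View pics/w15z.png

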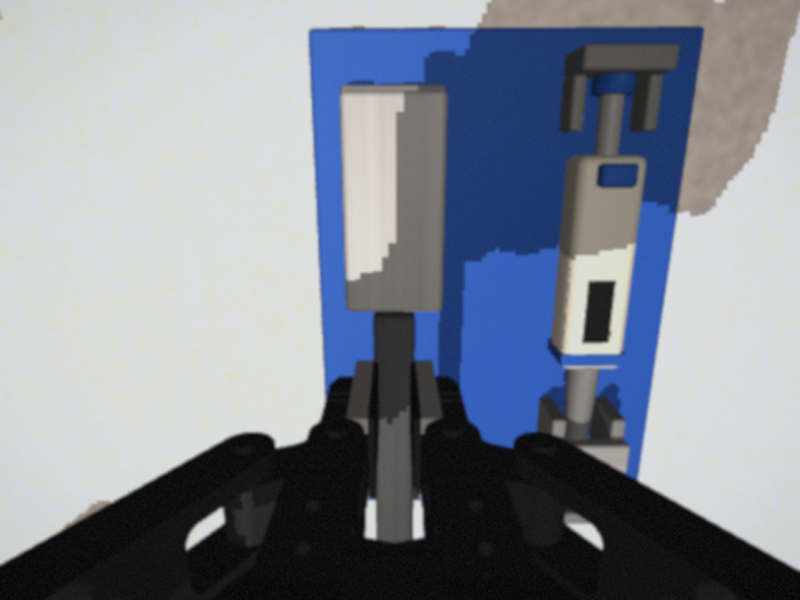

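```bash
python3 -m jog '[[-0.0005,-0.002,0.02,0,0,-0.005],[-0.0006,-0.0017,0.025,0,0,0],[0,0,0.02,0,0,0],[0,0,0.013,0,0,0],[0,0,0,0,0,0],[0,0,0,0,0,0],[0,0,0,0,0,0]]' 
python3 - <<'E'
from m import *
im,p=snap("wrist","w16"); print(p);cv2.imwrite("pics/w16z.png",cv2.resize(im,(800,600),interpolation=cv2.INTER_CUBIC))
E
```

```text
time: 22.9
ee_pos: [0.5645, -0.0689, 0.0355]
ee_rot: [3.141, 0.001, 1.579]
wrist_force: [0.2, 0.7, -0.3]
width: 0.108
(array([ 0.56453217, -0.0688976 ,  0.03545662]), array([3.14094169e+00, 7.60050389e-04, 1.57853258e+00]))
```

View pics/w16z.png

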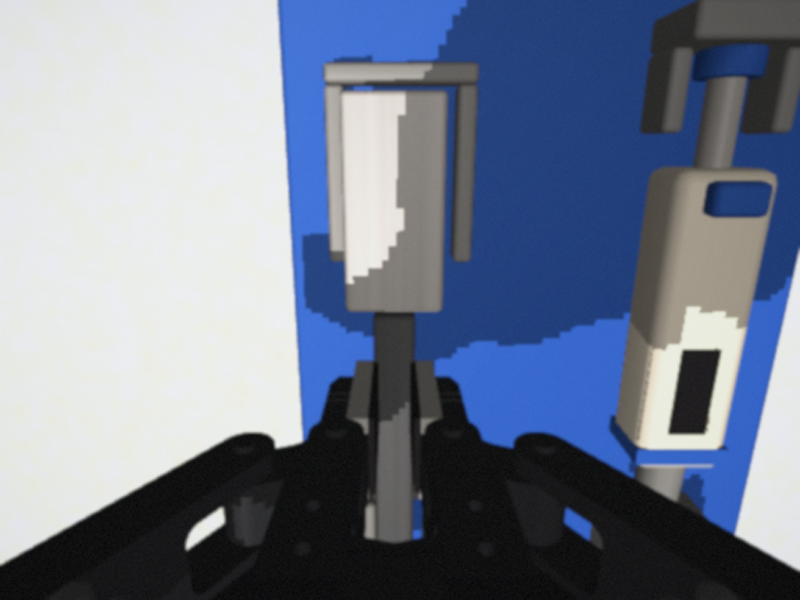

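```bash
python3 - <<'E'
from m import *
im,p=load("w16");s=.64
f=lambda uv,z: on("wrist",((uv[0]+.5)*s-.5,(uv[1]+.5)*s-.5),z,p)
yaw=p[1][2]; tx=np.array([np.cos(yaw),np.sin(yaw)]);ty=np.array([np.sin(yaw),-np.cos(yaw)])
for n,uv,z in [("bladeL",(342,91),p[0][2]+.0026),("bladeR",(447,91),p[0][2]+.0026),("wallouter L",(324,64),.016),("wallouter R",(478,64),.016),("wall inner",(401,83),.016),("openL",(330,261),.016),("openR",(471,261),.016),("junction",(394,311),p[0][2]+.0026)]:
    w=f(uv,z)[:2]-p[0][:2]; print(n,"tool x %.1f  fwd %.1f"%(w@tx*1000,-w@ty*1000))
E
```

```text
bladeL tool x -13.8  fwd 85.9
bladeR tool x 13.2  fwd 85.9
wallouter L tool x -21.0  fwd 95.4
wallouter R tool x 24.1  fwd 95.4
wall inner tool x 1.6  fwd 90.3
openL tool x -21.3  fwd 36.4
openR tool x 24.6  fwd 36.5
junction tool x -0.4  fwd 26.5
```

```bash
python3 -m jog '[[0.0018,0,0.003,0,0,0],[0,0,0.008,0,0,0],[0,0,0.006,0,0,0],[0,0,0.005,0,0,0],[0,0,0.003,0,0,0],[0,0,0,0,0,0],[0,0,0,0,0,0]]' 
python3 - <<'E'
from m import *
im,p=snap("wrist","w17"); print(p,robot.state()["wrist_force"]);cv2.imwrite("pics/w17z.png",cv2.resize(im,(800,600),interpolation=cv2.INTER_CUBIC))
E
```

```text
time: 23.65
ee_pos: [0.5636, -0.0672, 0.0089]
ee_rot: [-3.14, 0.0, 1.578]
wrist_force: [0.2, 0.4, -1.1]
width: 0.114
(array([ 0.56363053, -0.06720853,  0.00886229]), array([-3.13996384e+00,  2.88667087e-04,  1.57814976e+00])) [ 0.28213074 -0.10574174 -0.70892363]
```

View pics/w17z.png

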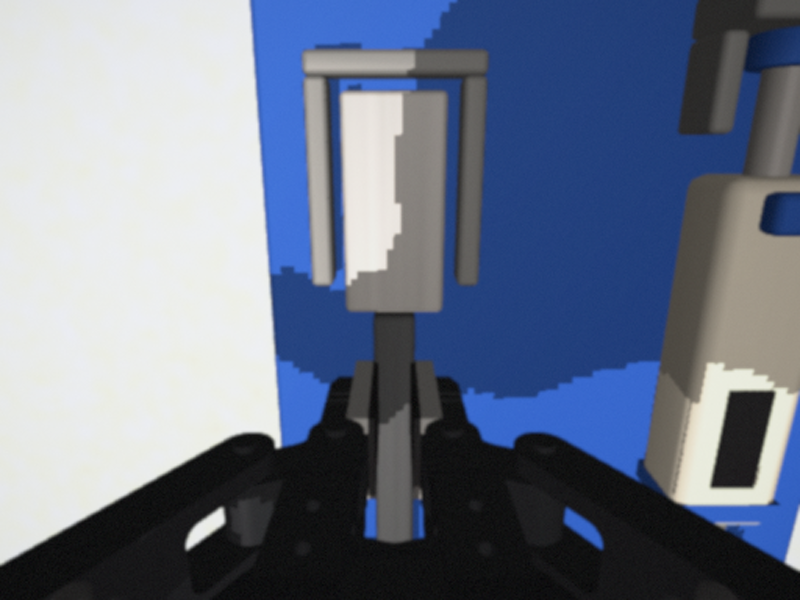

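```bash
python3 -m jog '[[0,0,0.0004,0,0,0],[0,0,0,0,0,0]]'; python3 -m jog '[[0,0,0,0,0,0],[0,0,0,0,0,0],[0,0,0,0,0,0],[0,0,0,0,0,0]]' 0.6; python3 -m jog '[[0,0,-0.005,0,0,0],[0,0,-0.02,0,0,0],[0,0,-0.03,0,0,0],[0,0,-0.04,0,0,0],[0,0,-0.04,0,0,0],[0,0.02,-0.04,0,0,0],[0,0.02,-0.04,0,0,0],[0,0,0,0,0,0],[0,0,0,0,0,0]]'
python3 - <<'E'
from m import *
im,p=snap("wrist","w18"); print(p);cv2.imwrite("pics/w18z.png",cv2.resize(im,(800,600),interpolation=cv2.INTER_CUBIC))
E
```

```text
time: 23.9
ee_pos: [0.5636, -0.0672, 0.0085]
ee_rot: [-3.14, 0.0, 1.578]
wrist_force: [0.1, -0.2, 0.3]
width: 0.113
time: 24.3
ee_pos: [0.5636, -0.0672, 0.0086]
ee_rot: [-3.14, 0.0, 1.578]
wrist_force: [-0.3, 0.2, -0.0]
width: 0.401
time: 25.2
ee_pos: [0.6044, -0.0668, 0.2246]
ee_rot: [3.141, 0.001, 1.578]
wrist_force: [-0.5, -0.3, -1.2]
width: 0.403
(array([ 0.60440155, -0.06682226,  0.22459589]), array([3.14134271e+00, 6.31873839e-04, 1.57832129e+00]))
```

View pics/w18z.png

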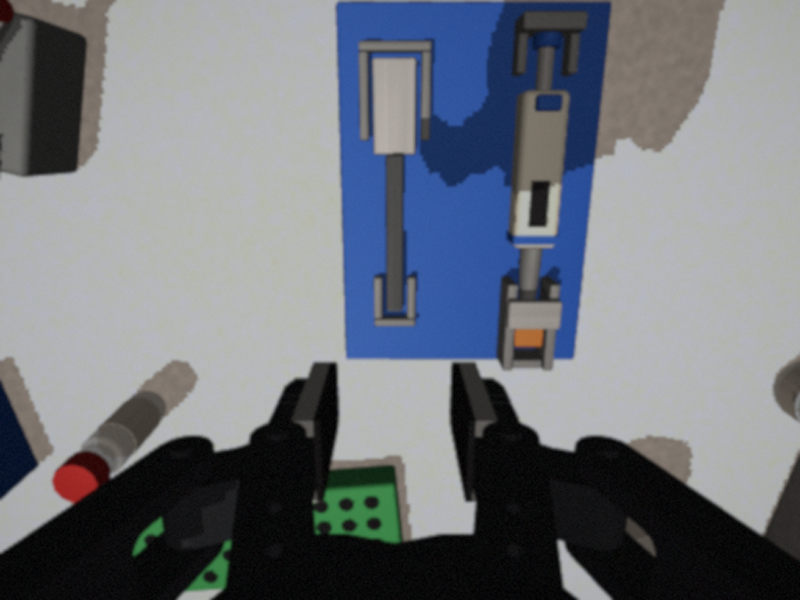

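```bash
python3 - <<'E'
from m import *
im,p=load("w1")
x0,y0=310,50; z=cv2.resize(im[y0:y0+115,x0:x0+130],None,fx=5,fy=5,interpolation=cv2.INTER_CUBIC); cv2.imwrite("pics/w1c.png",z)
im=cv2.imread("pics/top0.png"); cv2.imwrite("pics/t0c.png",cv2.resize(im[170:250,340:420],None,fx=7,fy=7,interpolation=cv2.INTER_CUBIC))
E
```

```text
(no output)
```

View pics/w1c.png

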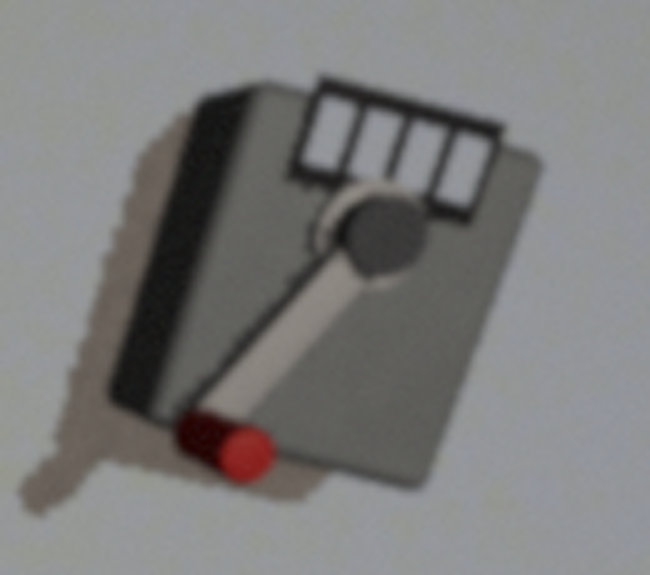

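View pics/t0c.png

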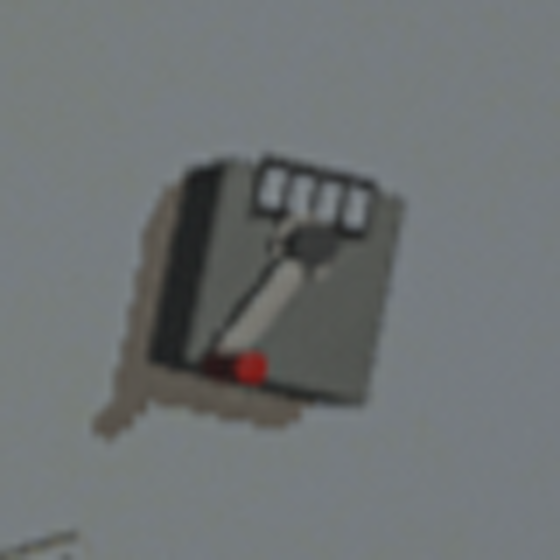

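```bash
python3 - <<'E'
from m import *
im,p=load("w1")
g=lambda u,v,z: on("wrist",((u+.5)/5-.5+310,(v+.5)/5-.5+50),z,p)[:2]
TL,TR,BR,BL=[g(*q,.055) for q in [(256,82),(545,160),(418,490),(153,415)]]
print(TL,TR,BR,BL,"c",(TL+TR+BR+BL)/4)
for a,b in [(BL,TL),(BR,TR)]: print("x-edge",np.linalg.norm(b-a),np.arctan2(*(b-a)[::-1]))
for a,b in [(TR,TL),(BR,BL)]: print("y-edge",np.linalg.norm(b-a),np.arctan2(*(b-a)[::-1])-np.pi/2)
post=g(247,455,.1055); postw=g(205,432,.0665); print("post",post,"base",postw)
t=cv2.imread("pics/top0.png"); postt=on("top",(340+(250.5)/7-.5,170+368.5/7-.5),.1055); print("post top cam",postt)
c=(TL+TR+BR+BL)/4
for yaw in [-.16,-.2,-.24]:
    r=np.array([[np.cos(yaw),-np.sin(yaw)],[np.sin(yaw),np.cos(yaw)]])
    print(yaw,"post pred",c+r@[-.0435,.028],"stop",c+r@[-.0435,-.028],"pivot",c+r@[.015,0])
E
```

```text
[ 0.55283496 -0.28725125] [ 0.53433883 -0.36285232] [ 0.44960417 -0.34095247] [ 0.46950027 -0.26783509] c [ 0.50156956 -0.31472278]
x-edge 0.08556668321206828 -0.22890639837140206
x-edge 0.08751895126761622 -0.25291765609948674
y-edge 0.07783077105895268 -0.23994106975568297
y-edge 0.07577602198314119 -0.26567908174787
post [ 0.46594157 -0.27735278] base [ 0.46646881 -0.27862934]
post top cam [ 0.4629826  -0.27804334  0.1055    ]
-0.16 post pred [ 0.46308608 -0.28015008] stop [ 0.45416426 -0.33543481] pivot [ 0.51637797 -0.31711256]
-0.2 post pred [ 0.4644994 -0.2786388] stop [ 0.45337392 -0.33352253] pivot [ 0.51627056 -0.31770282]
-0.24 post pred [ 0.46597203 -0.27718526] stop [ 0.45266068 -0.33158018] pivot [ 0.51613963 -0.31828832]
```

```bash
python3 -m jog '[[0,0,0,0,0,0.14],[0,0,0,0,0,0.14],[0,0,0,0,0,0.14],[0,0,0,0,0,0.14],[0,0,0,0,0,0.14],[0,0,0,0,0,0.14],[0,0,0,0,0,0.14],[0,0,0,0,0,0.14],[0,0,0,0,0,0.14],[0,0,0,0,0,0.14],[0,0,0,0,0,0.14],[0,0,0,0,0,0.14]]' 1 40; python3 -m jog '[[0,0,0,0,0,0.138],[-0.0145,0.0345,0,0,0,0],[-0.0145,0.0345,0,0,0,0],[-0.0145,0.0345,0,0,0,0],[-0.0145,0.0345,0,0,0,0],[-0.0145,0.0345,0,0,0,0],[-0.0145,0.0345,0,0,0,0],[0,0,0,0,0,0],[0,0,0,0,0,0],[0,0,0,0,0,0]]'
python3 - <<'E'
from m import *
im,p=snap("wrist","w19"); print(p);cv2.imwrite("pics/w19z.png",cv2.resize(im,(800,600),interpolation=cv2.INTER_CUBIC))
im,p=snap("top","t19"); cv2.imwrite("pics/t19z.png",cv2.resize(im[130:260,230:430],(800,520),interpolation=cv2.INTER_CUBIC))
E
```

```text
time: 26.45
ee_pos: [0.6028, -0.0667, 0.2214]
ee_rot: [3.141, 0.006, -0.108]
wrist_force: [0.1, 0.6, -0.8]
width: -0.001
time: 27.45
ee_pos: [0.4702, -0.2464, 0.2228]
ee_rot: [-3.141, 0.003, -0.239]
wrist_force: [-1.3, 0.0, 0.4]
width: -0.001
(array([ 0.47021989, -0.24635421,  0.22281799]), array([-3.14147293,  0.00324286, -0.23908188]))
```

View pics/w19z.png

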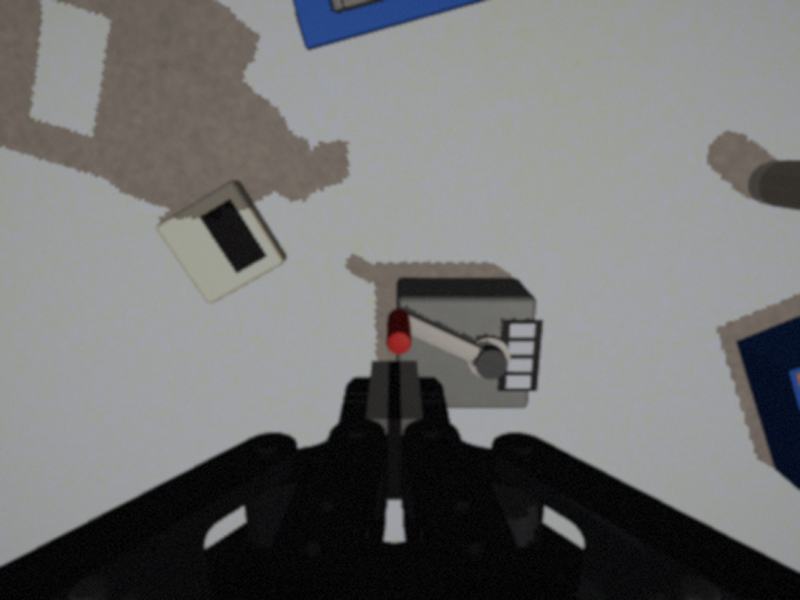

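View pics/t19z.png

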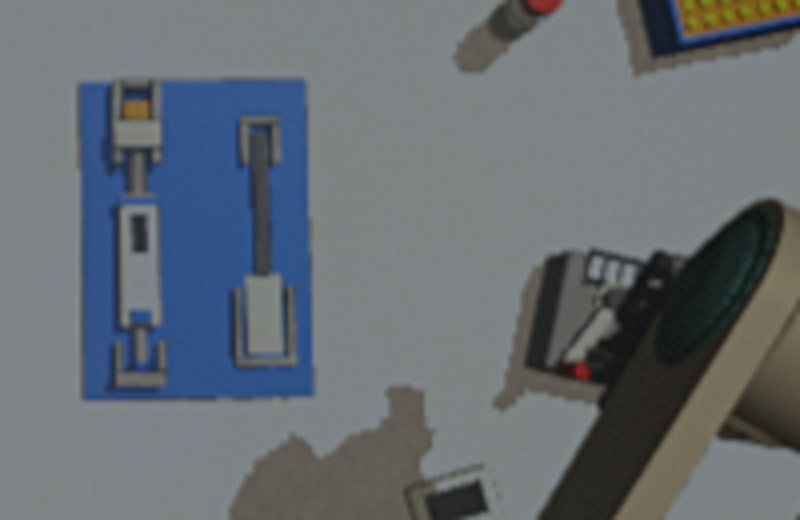

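```bash
python3 - <<'E'
from m import *
im,p=load("w19");s=.64
w=on("wrist",((399+.5)*s-.5,(342+.5)*s-.5),.1055,p)
yaw=p[1][2]; tx=np.array([np.cos(yaw),np.sin(yaw)]);ty=np.array([np.sin(yaw),-np.cos(yaw)])
d=w[:2]-p[0][:2]; print(w,"tool x,y",d@tx,d@ty)
E
python3 -m jog '[[0,0,0.03,0,0,0],[0,0,0.03,0,0,0],[0,0,0.03,0,0,0],[0,0,0.03,0,0,0],[0,0,0.015,0,0,0],[0,0,0,0,0,0],[0,0,0,0,0,0]]'
```

```text
[ 0.4641655  -0.27779222  0.1055    ] tool x,y 0.0015626743837636415 0.031977524603687184
time: 28.25
ee_pos: [0.4707, -0.2473, 0.0899]
ee_rot: [3.14, 0.0, -0.239]
wrist_force: [-0.4, 0.7, 0.9]
width: 0.0
```

```bash
python3 -m jog '[[0,0.006,0.005,0,0,0],[0,0.008,0,0,0,0],[0,0.008,0,0,0,0],[0,0.008,0,0,0,0],[0,0,0,0,0,0]]'; python3 -m jog '[[0,0.008,0,0,0,0],[0,0.008,0,0,0,0],[0,0.008,0,0,0,0],[0,0.006,0,0,0,0],[0,0,0,0,0,0]]';  python3 -m jog '[[0,0.003,0,0,0,0],[0,0,0,0,0,0]]'; python3 -m jog '[[0,0.002,0,0,0,0],[0,0,0,0,0,0]]'
python3 - <<'E'
from m import *
im,p=snap("scene","s20"); cv2.imwrite("pics/s20z.png",cv2.resize(im[90:210,90:250],(800,600),interpolation=cv2.INTER_CUBIC))
E
```

```text
time: 28.75
ee_pos: [0.4622, -0.2766, 0.0839]
ee_rot: [-3.14, 0.003, -0.241]
wrist_force: [-2.0, 5.5, 0.9]
width: 0.002
time: 29.25
ee_pos: [0.456, -0.3055, 0.084]
ee_rot: [-3.14, 0.001, -0.24]
wrist_force: [2.0, 6.8, -1.4]
width: -0.002
time: 29.45
ee_pos: [0.4558, -0.3079, 0.084]
ee_rot: [-3.139, 0.0, -0.24]
wrist_force: [5.0, 6.5, -2.2]
width: -0.001
time: 29.65
ee_pos: [0.4557, -0.3096, 0.084]
ee_rot: [-3.139, -0.001, -0.239]
wrist_force: [7.2, 7.9, -3.2]
width: -0.002
```

View pics/s20z.png

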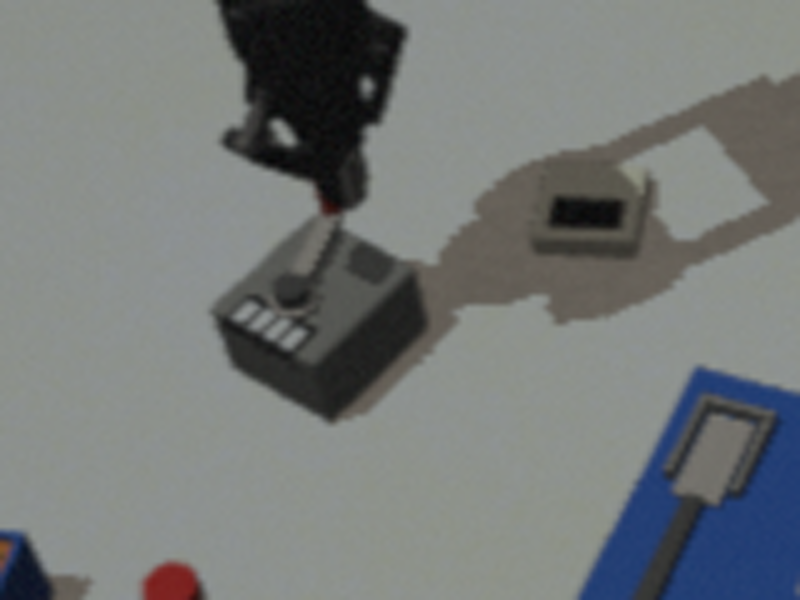

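```bash
python3 -m jog '[[0.002,0.001,0,0,0,0],[0.002,0.001,0,0,0,0],[0,0,0,0,0,0]]'; python3 -m jog '[[0.001,0.002,0,0,0,0],[0,0,0,0,0,0]]'; python3 -m jog '[[0.001,0.002,0,0,0,0],[0,0,0,0,0,0]]'
```

```text
time: 30.0
ee_pos: [0.4577, -0.3127, 0.084]
ee_rot: [-3.14, 0.003, -0.24]
wrist_force: [-0.9, 6.1, 0.6]
width: 0.004
time: 30.2
ee_pos: [0.4581, -0.315, 0.084]
ee_rot: [-3.14, 0.003, -0.24]
wrist_force: [-2.4, 6.3, 1.4]
width: -0.001
time: 30.4
ee_pos: [0.4584, -0.3164, 0.084]
ee_rot: [-3.138, 0.004, -0.24]
wrist_force: [-3.1, 9.5, 2.9]
width: 0.008
```

```bash
python3 -m jog '[[0,0.002,0,0,0,0],[0,0,0,0,0,0]]'; python3 -m jog '[[0,0.002,0,0,0,0],[0,0,0,0,0,0]]'
python3 - <<'E'
from m import *
im,p=snap("scene","s21"); cv2.imwrite("pics/s21z.png",cv2.resize(im[90:210,90:250],(800,600),interpolation=cv2.INTER_CUBIC))
im,p=snap("wrist","w21"); print(p); cv2.imwrite("pics/w21z.png",cv2.resize(im,(800,600)))
E
```

```text
time: 30.6
ee_pos: [0.4583, -0.3167, 0.0839]
ee_rot: [-3.135, 0.005, -0.239]
wrist_force: [-2.1, 17.7, 4.3]
width: -0.0
time: 30.8
ee_pos: [0.4582, -0.317, 0.0838]
ee_rot: [-3.132, 0.005, -0.238]
wrist_force: [-1.3, 24.6, 7.2]
width: -0.0
(array([ 0.45820032, -0.31700104,  0.08382326]), array([-3.13212273,  0.00550426, -0.23775368]))
```

View pics/s21z.png

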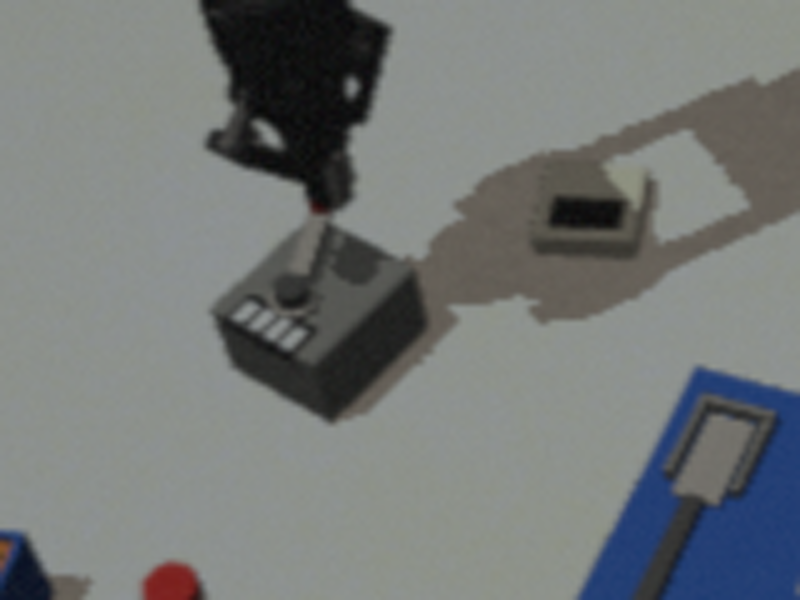

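View pics/w21z.png

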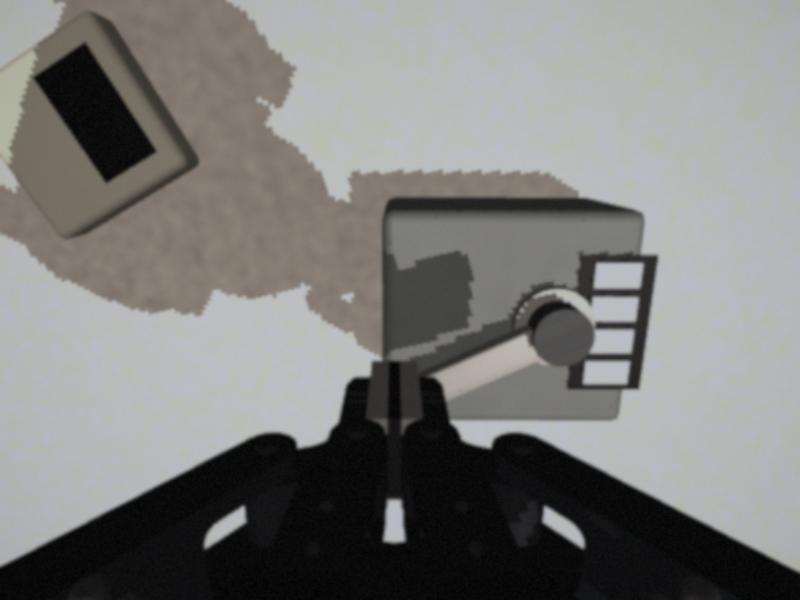

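The stop is firm: force went from 9 to 25 N while the tool moved under 1 mm. I'll back off, let the lever spring back, then check.

```bash
python3 -m jog '[[-0.001,-0.008,0,0,0,0],[-0.001,-0.01,0,0,0,0],[-0.001,-0.01,0,0,0,0],[0,-0.012,0,0,0,0],[0,-0.015,0,0,0,0],[0,-0.015,0,0,0,0],[0,-0.012,0,0,0,0],[0,-0.01,-0.02,0,0,0],[0,0,-0.05,0,0,0],[0,0,-0.05,0,0,0],[0,0,0,0,0,0],[0,0,0,0,0,0]]'
python3 - <<'E'
from m import *
im,p=snap("wrist","w22"); print(p); cv2.imwrite("pics/w22z.png",cv2.resize(im,(800,600)))
E
```

```text
time: 32.1
ee_pos: [0.4777, -0.2315, 0.2053]
ee_rot: [3.139, -0.001, -0.24]
wrist_force: [0.0, -0.2, 0.2]
width: -0.001
(array([ 0.4777341 , -0.23149253,  0.20533259]), array([ 3.13941635e+00, -1.49694185e-03, -2.39648437e-01]))
```

View pics/w22z.png

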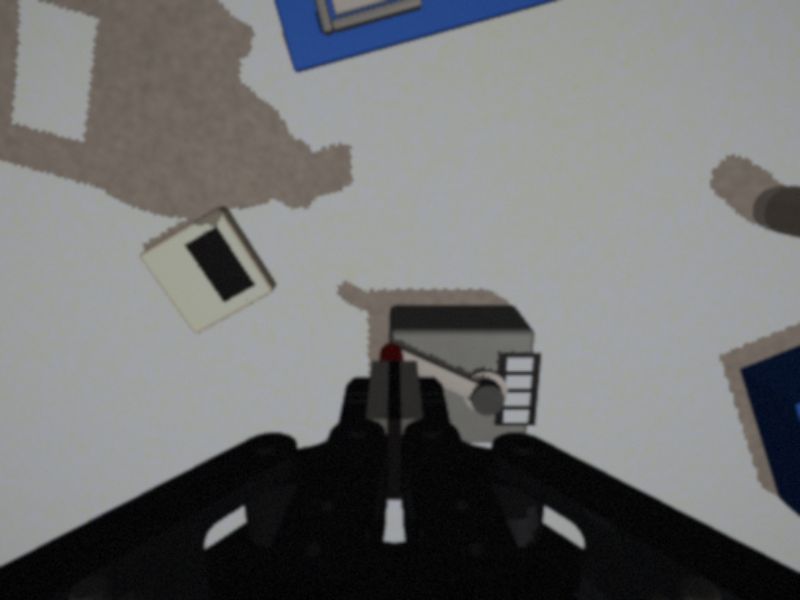

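```bash
python3 - <<'E'
from m import *
im,p=snap("scene","s23"); cv2.imwrite("pics/s23z.png",cv2.resize(im[150:260,180:320],(800,600),interpolation=cv2.INTER_CUBIC))
im,p=load("w18"); cv2.imwrite("pics/w18c.png",cv2.resize(im[0:240,210:400],None,fx=2.5,fy=2.5,interpolation=cv2.INTER_CUBIC))
im,p=load("w12"); cv2.imwrite("pics/w12c.png",cv2.resize(im[200:310,200:300],None,fx=5,fy=5,interpolation=cv2.INTER_CUBIC))
E
```

```text
(no output)
```

View pics/s23z.png

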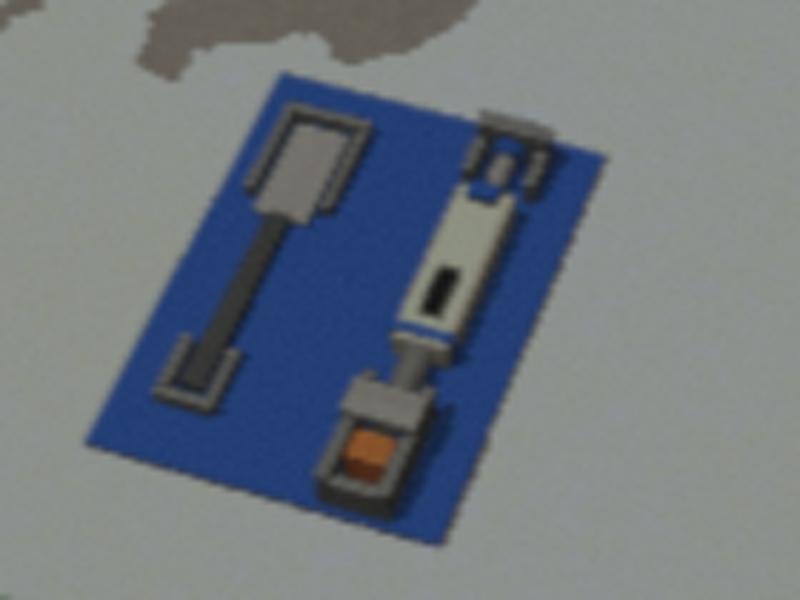

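View pics/w18c.png

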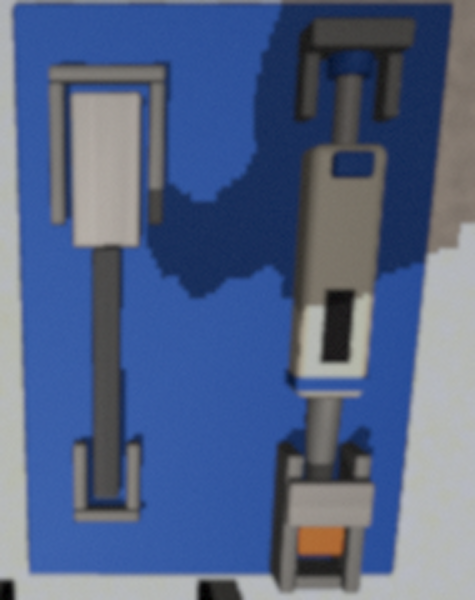

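View pics/w12c.png

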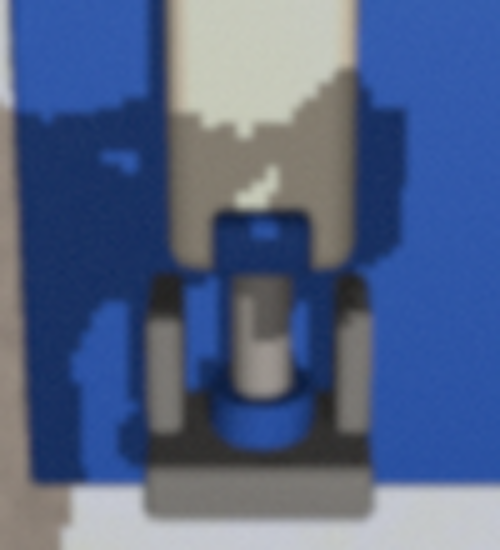

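Both tools lie home, the lever is back at rest and the gripper is clear, so I'm handing in.

```bash
python3 - <<'E'
from cell import robot
s=robot.state(); print(s["time"],s["wrist_force"]); print(robot.hand_in())
E
```

```text
32.2 [0.67911036 1.31682407 0.27772629]
the job is handed in; nothing more can be done
None
```

The job is done and was handed in at about 32 s of the 64 s allowed.

- **Pipette:** I gripped it across the body and slid its nose under the keeper bar at 17° against the sprung block. I then laid it flat and let go. The last pictures show it right side up, with the nose under the bar and the button between the rails against the tail wall, below the wall's top. I judged this by eye and did not measure its final position or flatness. The push-back of about 7 N agreed with the block's expected travel.
- **Spatula:** I picked up the steel one, turned it half round and laid it down. The last pictures show the blade in the wide pocket, off its end wall, and the handle in its channel.
- **Lever:** I pushed it to its stop after both tools were released. Force rose from 9 to 25 N while the tool moved under 1 mm. The picture after backing off shows the post at rest again.

**Disagreements:**
- While I laid the pipette flat there was an unexplained downward force of about 5 N. I put it down to the nose rubbing on the block, and it was gone after release.
- Midway through the lever's swing the post caught sideways on the fingers, with about 7 N to the side. I eased this by following the arc.
- Tray sizes measured from the pictures came out about 2% small. I corrected the spatula by 1.8 mm against the pocket walls before lowering it.

In the pictures I saw no bystander moved, but I did not measure their positions.

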